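Pigment jars back on the rack by width

TASK

Put the four jars away on the wooden rack in order of width, one upright in the middle of each cork pad: the widest on the pad next to the hygrometer, then each narrower one in turn, the narrowest at the far end. Do not tip any jar over, and leave the hygrometer and the tape measure where they are.

Things in the scene. Friction and masses are not known exactly. Their poses are not given: they have to be found in the camera images.
- jar_widest: white screw-lid tub with a white lid, the widest of the four: round, 63 mm across (lid as wide as the body), 54 mm high, 35 to 100 g; it starts upright on the desk in a loose line with the other jars beside the rack. Origin at the centre of its underside, z up. Grasp from above, low round the body; close the fingers across the line, as neighbours are near.
- jar_wide: low white screw-lid jar with a white lid, the second widest of the four: round, 55 mm across (lid as wide as the body), 44 mm high, 35 to 100 g; it starts upright on the desk in a loose line with the other jars beside the rack. Origin at the centre of its underside, z up. Grasp from above, low round the body; close the fingers across the line, as neighbours are near.
- jar_narrow: ochre (orange-brown) pigment jar with a black lid, the second narrowest of the four: round, 45 mm across (lid as wide as the body), 52 mm high, 35 to 100 g; it starts upright on the desk in a loose line with the other jars beside the rack. Origin at the centre of its underside, z up. Grasp from above, low round the body; close the fingers across the line, as neighbours are near.
- jar_narrowest: blue pigment jar with a black lid, the narrowest of the four: round, 39 mm across (lid as wide as the body), 54 mm high, 35 to 100 g; it starts upright on the desk in a loose line with the other jars beside the rack. Origin at the centre of its underside, z up. Grasp from above, low round the body; close the fingers across the line, as neighbours are near.
- cork_pad_1: round cork pad, 66 mm across, 3 mm thick, one of four alike in a straight row, 75 mm apart, fixed on the fixed rack. Origin at the centre of its underside, z up, y along the row; the jar stands on its top, 3 mm above the origin. The four pads' names are shuffled: a pad's place in the row is told by its distance from the hygrometer.
- cork_pad_2: round cork pad, 66 mm across, 3 mm thick, one of four alike in a straight row, 75 mm apart, fixed on the fixed rack. Origin at the centre of its underside, z up, y along the row; the jar stands on its top, 3 mm above the origin. The rack is a dark wooden board 84 x 312 mm, its top 18 mm above the desk (pad tops 21 mm). Names are shuffled along the row.
- cork_pad_3: round cork pad, 66 mm across, 3 mm thick, one of four alike in a straight row, 75 mm apart, fixed on the fixed rack. Origin at the centre of its underside, z up, y along the row; the jar stands on its top, 3 mm above the origin. At each end of the row the rack has a cheek 38 mm high above the desk, inner face 36 mm past the end pad's centre. Names are shuffled along the row.
- cork_pad_4: round cork pad, 66 mm across, 3 mm thick, one of four alike in a straight row, 75 mm apart, fixed on the fixed rack. Origin at the centre of its underside, z up, y along the row; the jar stands on its top, 3 mm above the origin. x points across the row to the side where the jars stand at the start (about 125 mm off). Names are shuffled along the row.
- climate_meter: white hygrometer (room climate meter) with a grey display, a slab 62 mm wide, 62 mm high and 30 mm thick, standing loose on the desk just beyond one end of the rack, in line with the row (about 95 mm from the centre of the nearest pad); it marks the end where the widest jar goes. Which end varies. Origin at the centre of its underside, x across its thickness, y along its width, z up.
- tape_rule: yellow and black tape measure, 59 x 73 x 26 mm, lying loose on the desk just beyond the other end of the rack. Origin at about the centre of its underside, z up.
Not all that is in view belongs to the job. Leave any pink look-alike of the jar_narrowest alone.

How it is judged:
At the end, for the whole second after the job is handed in: Each jar stands upright (within 0.1 rad) and at rest on a cork pad of its own, its centre within 13 mm of the pad's centre, the widths falling along the row from the hygrometer's end: widest, second widest, second narrowest, narrowest (((horizontal distance between jar_widest and cork_pad_1 below 0.013 m and z of jar_widest in the frame of cork_pad_1 between -0.002 and 0.008 m) or (horizontal distance between jar_widest and cork_pad_2 below 0.013 m and z of jar_widest in the frame of cork_pad_2 between -0.002 and 0.008 m) or (horizontal distance between jar_widest and cork_pad_3 below 0.013 m and z of jar_widest in the frame of cork_pad_3 between -0.002 and 0.008 m) or (horizontal distance between jar_widest and cork_pad_4 below 0.013 m and z of jar_widest in the frame of cork_pad_4 between -0.002 and 0.008 m)) and horizontal distance between jar_widest and climate_meter between 0.055 and 0.132 m and angle between each of jar_widest, jar_wide, jar_narrow, jar_narrowest's own z axis and vertical below 0.1 rad and linear speed of each of jar_widest, jar_wide, jar_narrow, jar_narrowest below 0.02 m/s and ((horizontal distance between jar_wide and cork_pad_1 below 0.013 m and z of jar_wide in the frame of cork_pad_1 between -0.002 and 0.008 m) or (horizontal distance between jar_wide and cork_pad_2 below 0.013 m and z of jar_wide in the frame of cork_pad_2 between -0.002 and 0.008 m) or (horizontal distance between jar_wide and cork_pad_3 below 0.013 m and z of jar_wide in the frame of cork_pad_3 between -0.002 and 0.008 m) or (horizontal distance between jar_wide and cork_pad_4 below 0.013 m and z of jar_wide in the frame of cork_pad_4 between -0.002 and 0.008 m)) and horizontal distance between jar_wide and climate_meter between 0.132 and 0.207 m and ((horizontal distance between jar_narrow and cork_pad_1 below 0.013 m and z of jar_narrow in the frame of cork_pad_1 between -0.002 and 0.008 m) or (horizontal distance between jar_narrow and cork_pad_2 below 0.013 m and z of jar_narrow in the frame of cork_pad_2 between -0.002 and 0.008 m) or (horizontal distance between jar_narrow and cork_pad_3 below 0.013 m and z of jar_narrow in the frame of cork_pad_3 between -0.002 and 0.008 m) or (horizontal distance between jar_narrow and cork_pad_4 below 0.013 m and z of jar_narrow in the frame of cork_pad_4 between -0.002 and 0.008 m)) and horizontal distance between jar_narrow and climate_meter between 0.207 and 0.282 m and ((horizontal distance between jar_narrowest and cork_pad_1 below 0.013 m and z of jar_narrowest in the frame of cork_pad_1 between -0.002 and 0.008 m) or (horizontal distance between jar_narrowest and cork_pad_2 below 0.013 m and z of jar_narrowest in the frame of cork_pad_2 between -0.002 and 0.008 m) or (horizontal distance between jar_narrowest and cork_pad_3 below 0.013 m and z of jar_narrowest in the frame of cork_pad_3 between -0.002 and 0.008 m) or (horizontal distance between jar_narrowest and cork_pad_4 below 0.013 m and z of jar_narrowest in the frame of cork_pad_4 between -0.002 and 0.008 m)) and horizontal distance between jar_narrowest and climate_meter between 0.282 and 0.36 m); the robot touches nothing.
It fails at once if a jar is tipped over (angle between any of jar_widest, jar_wide, jar_narrow, jar_narrowest's own z axis and vertical above 0.7 rad).
It fails at once if the hygrometer or the tape measure is shifted more than 20 mm or knocked over (distance of any of climate_meter, tape_rule from where it was at the start of the episode above 0.02 m or angle between climate_meter's own z axis and vertical above 0.5 rad).
It also fails if it takes over 83 s, if anything falls off the work surface, if the arm or the gripper's body presses on something with over 40 N, if the wrist force passes 120 N, or if a joint passes its speed limit or range.

ROBOT

A 6-joint arm with a two-finger parallel gripper is mounted at the origin on a cart in front of the work surface, level with it; the furniture and walls round the work are solid. World frame = base frame: x ahead of the robot, y to its left, z up, the work surface at z = 0. Lengths are in m, angles in rad, forces in N, time in s.
With the tool pointing down it reaches from about 0.3 to 0.85 m from the base axis. Payload 5.4 kg.
Tool frame: the origin (TCP) lies on the centre line of the jaws, within the pads' length; the fingertips stand tips_ahead ahead of it and the grasp point (between the pads) lies 2 mm behind it (tips_ahead is the distance from the TCP to the fingertips, in m); z points along the fingers, y is the direction in which the jaws open and shut (so a half turn about z gives the same grasp; the last joint's range is limited). The gripper opens to 85 mm and grips with 20 to 120 N. Pads are 22 mm wide; open, the fingers measure 114 mm over their backs; the gripper's body (76 mm by 85 mm) begins 54 mm behind the grasp point. The pads swing forward as they close: fully open they stand 13 mm farther back than shut.
Start: joints at [1.038, 0.158, 1.597, -0, 1.386, -0.21], TCP at [0.182, 0.545, 0.248] pointing down, gripper open.
Joint ranges: [-2.91, 2.91], [-0.94, 2.29], [0.18, 2.7], [-1.29, 4.43], [0.17, 2.64], [-3, 3]. Speed limits (rad/s): [2.57, 2.57, 3.14, 3.14, 3.14, 3.14].

INTERFACE

Orientations are given as a 3x3 rotation matrix whose columns are the frame's x, y, z axes.
In Python, from cell import get_state, camera, sign_off, trace, tips_ahead gives the robot as it stands.
- The arm moves only by the tool move_arm, never from a script. Its argument "series" is a list of rows, each an object with "hand": the opening, from 0 (shut) to 1 (fully open); "offset": the shift along the tool's x, y, z in m, a list of three; "angular": the turn, a rotation vector about the tool's x, y, z in rad, a list of three. A call has 1 to 10 rows; each row is the pose to reach, as a shift and turn from the pose commanded when the call began, along the tool's axes at that moment; what a row does not reach only later rows make up. A row lasts 1/12 s, in which the tool goes at most 41.7 mm and 7.16 degrees, less where a joint would pass 70% of its speed; a pose out of reach is approached as far as the arm can. A call with a gripper value outside its range is refused whole. The fingers move at their own pace and stop on an object; "newtons" is the grip in N (left out, the last holds). Time passes only in rows, so rows that repeat a pose let the fingers close. It gives the time, the measured TCP pose, the force and the opening at its end, in the units of the state.
- get_state(): the state, without advancing time (a new reading comes with each control period).
- camera(name): name is "side" or "top" or "wrist"; returns a dict with "color" (384x512x3 uint8, red, green, blue), "vfov" (degrees; the focal length in pixels is half the picture's height over the tangent of half this angle, whatever the lens; pixels are square), "cx", "cy" (the principal point, pixels), "D" ([k1, k2, p1, p2, k3] as OpenCV has them; the pictures are not rectified), "R" (3x3) and "t" (3): a world point X has camera coordinates R X + t. Camera axes: x right, y down, z forward; pixel columns grow to the right and rows downward; lengths in m; the calibration is good to about 2 mm. A picture is of the moment at which its call begins. There is no depth.
- sign_off(): hands the job in, once; it reports no verdict.
Trained networks look in a picture, given as the dict that the camera call returned (one of the last four; its "shot" number tells which), for a name from the list of things; names that differ only in an ending like _2 or _b are one class to them, and where a whole thing is asked for, a point or a joint stands for the part that bears it (a point fixed in the world has none). Each returns a list of dicts, best first, with "p" (0 to 1); they miss things now and then, are a little off and sometimes report something else, mostly with a low value. They report only what shows in the picture. A call takes as long as a camera call. They do not tell look-alikes from the thing itself.
- trace(picture, name): "mask" (384x512 bool, what is visible of it) and "pixel" ([column, row] in pixels, amid what is visible of it).
The state is a dict: "clock": time; "q": joint angles; "joint_vel": joint speeds; "effort": joint torques, N m; "position": TCP position; "orientation": TCP orientation; "ft_force": force on the tool from outside, world axes, zero at the start; "moment": the same for the moment, N m; "finger_gap": finger opening in m.
Only numpy, scipy, OpenCV 4.12 (cv2) and the standard library are available. Lean on these libraries where they do the work, as an engineer would, in place of code of your own. Each camera call takes 0.05 s, during which the arm holds its last target.

## Working session

There is one attempt and no reset: what is moved stays moved. The work goes in short steps, Python scripts to look and compute and a tool call to move; the robot and the scene stay as the last step left them, time stands still between calls to the robot, and variables do not carry over. Pictures are saved under pics/ and viewed, and the job is handed in when it is done.

Besides the shell and the picture viewer there is one more tool, called after "Emit:" in YAML: its name, and indented under it one key for each argument. move_arm: Moves the arm, as the interface text tells. Its arguments: {"type":"object","properties":{"series":{"type":"array"},"newtons":{"type":"number"}},"required":["series"]}

```bash
ls; mkdir -p pics
python3 - <<'E'
from cell import *
import cv2,numpy as np
print(tips_ahead, get_state())
for n in ['top','side','wrist']:
    c=camera(n); cv2.imwrite(f'pics/{n}0.png',c['color'][:,:,::-1])
    print(n,c['vfov'],c['cx'],c['cy'],c['D'],np.round(c['R'],3).tolist(),np.round(c['t'],3).tolist(),c['shot'])
E
```

```text
pics
0.017 {'clock': 0.0, 'q': array([ 1.03792278e+00,  1.59027052e-01,  1.59826628e+00,  2.47319247e-05,
        1.38618785e+00, -2.10094778e-01]), 'joint_vel': array([-9.11982647e-06, -8.40122734e-04,  2.27563057e-04, -8.52579085e-04,
        1.00156247e-03,  3.13413165e-04]), 'effort': array([ 9.85279758e-05, -3.96014249e+01, -3.31424904e+01, -2.59011531e-04,
        8.41964880e-03,  1.26578385e-06]), 'position': array([0.18210289, 0.54479474, 0.24731217]), 'orientation': array([[-9.48355995e-01,  3.17206473e-01, -9.80332800e-04],
       [ 3.17207713e-01,  9.48354713e-01, -1.61433412e-03],
       [ 4.17625998e-04, -1.84193257e-03, -9.99998216e-01]]), 'ft_force': array([-0.03171996, -0.50246402,  0.39249398]), 'moment': array([ 0.02846655, -0.00292095,  0.03619492]), 'finger_gap': 0.08557119712207617}
top 49.68477465184911 255.54782657159984 184.76513284036534 [0.05166329 0.         0.         0.         0.        ] [[-0.014, -1.0, -0.016], [-0.995, 0.016, -0.096], [0.096, 0.014, -0.995]] [-0.086, 0.546, 0.833] 1
side 46.65022712473286 258.973139130819 186.62378972684465 [-0.12281852  0.          0.          0.          0.        ] [[0.844, -0.536, 0.008], [-0.247, -0.401, -0.882], [0.476, 0.742, -0.471]] [-0.487, 0.152, 0.841] 2
wrist 64.22623076878168 254.9527482922109 190.9535481893065 [-0.0123768  0.         0.         0.         0.       ] [[0.316, 0.949, -0.002], [0.908, -0.302, 0.29], [0.275, -0.094, -0.957]] [-0.574, -0.038, 0.379] 3
```

View pics/top0.png

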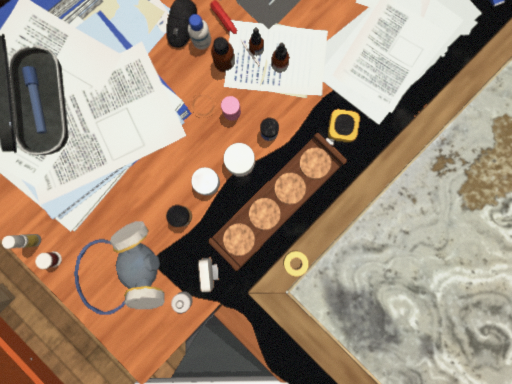

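View pics/side0.png

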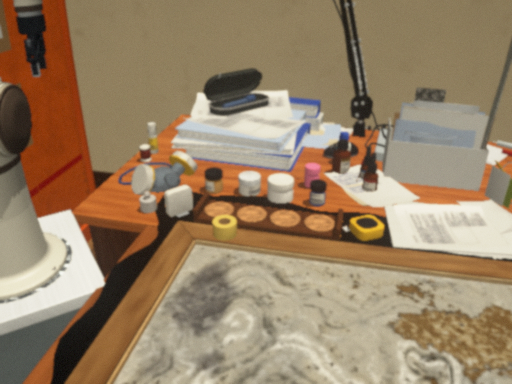

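View pics/wrist0.png

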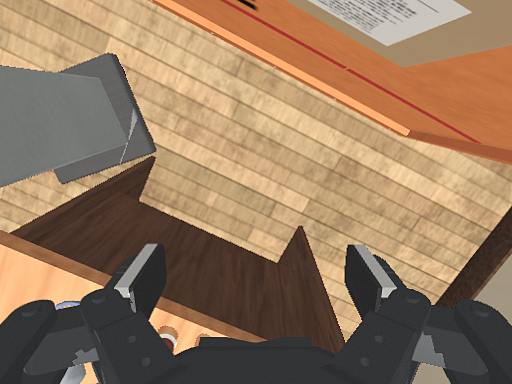

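The top view shows the hygrometer at (207,274) and the tape at (344,125). The white jars are at (239,159) and (205,181), the black-lidded ones at (178,216) and (269,129), and the pink look-alike at (230,107). Next I'll trace and triangulate them.

```bash
cat > h.py <<'E'
from cell import *
import cv2,numpy as np
def K(c):
    f=192/np.tan(np.radians(c['vfov'])/2); return np.array([[f,0,c['cx']],[0,f,c['cy']],[0,0,1.]])
def ray(c,px):
    u=cv2.undistortPoints(np.array([[px]],float),K(c),np.array(c['D'],float))[0,0]
    R=np.array(c['R']);t=np.array(c['t'])
    d=R.T@np.array([u[0],u[1],1]); return -R.T@t, d/np.linalg.norm(d)
def atz(c,px,z):
    o,d=ray(c,px); return o+d*(z-o[2])/d[2]
def proj(c,X):
    rv,_=cv2.Rodrigues(np.array(c['R'])); p,_=cv2.projectPoints(np.array(X,float).reshape(-1,1,3),rv,np.array(c['t'],float),K(c),np.array(c['D'],float)); return p[:,0]
def tri(c1,p1,c2,p2):
    o1,d1=ray(c1,p1);o2,d2=ray(c2,p2)
    s=np.linalg.lstsq(np.c_[d1,-d2],o2-o1,rcond=None)[0]
    a=o1+d1*s[0];b=o2+d2*s[1]; return (a+b)/2,np.linalg.norm(a-b)
E
python3 - <<'E'
from h import *
np.set_printoptions(precision=4,suppress=True)
t=camera('top');s=camera('side')
def big(c,x,y,w,h,k,n): cv2.imwrite(n,cv2.resize(c['color'][y:y+h,x:x+w,::-1],None,fx=k,fy=k,interpolation=cv2.INTER_CUBIC))
big(s,180,140,200,110,4,'pics/sc.png'); big(t,150,80,210,220,2.7,'pics/tc.png')
for n in ['jar_widest','jar_wide','jar_narrow','jar_narrowest','cork_pad_1','climate_meter','tape_rule']:
    for c,k in ((t,'top'),(s,'side')):
        for r in trace(c,n):
            m=r['mask']; ys,xs=np.nonzero(m)
            print(n,k,round(r['p'],2),np.round(r['pixel'],1),m.sum(),xs.min(),xs.max(),ys.min(),ys.max())
E
```

```text
jar_widest top 0.95 [238.7 154.8] 843 223 254 143 175
jar_widest side 0.58 [280.2 185.6] 743 267 294 173 203
jar_wide top 0.89 [208.2 182.8] 634 191 219 167 194
jar_wide side 0.9 [247.3 182.9] 546 237 260 170 196
jar_wide side 0.47 [279.7 186.8] 750 266 293 172 202
jar_narrow top 0.73 [177.3 210.1] 466 166 191 204 226
jar_narrow side 0.95 [216.4 180.8] 374 206 222 168 192
jar_narrowest top 0.66 [268.9 125.9] 361 260 278 117 140
jar_narrowest top 0.56 [228.1 109.8] 397 220 240 96 120
jar_narrowest side 0.74 [317.5 191.6] 420 309 325 179 206
jar_narrowest side 0.56 [308.8 175.4] 275 304 319 163 186
cork_pad_1 top 0.98 [264.8 210.4] 778 250 280 198 229
cork_pad_1 top 0.97 [314.7 161.1] 756 300 330 148 178
cork_pad_1 top 0.91 [288.  184.6] 718 275 305 173 202
cork_pad_1 top 0.71 [239.  238.5] 805 223 254 223 254
cork_pad_1 side 0.9 [284.6 216.7] 410 270 299 210 226
cork_pad_1 side 0.84 [317.3 222.1] 426 304 334 215 231
cork_pad_1 side 0.64 [248.9 217.2] 388 237 265 206 221
cork_pad_1 side 0.53 [219.2 209.4] 350 204 232 201 217
climate_meter top 0.91 [204.6 276. ] 501 199 218 258 292
climate_meter top 0.53 [264.  212.2] 801 249 279 198 229
climate_meter side 0.79 [181.  201.4] 694 165 191 186 216
tape_rule top 0.69 [343.4 127.8] 862 327 359 109 143
```

View pics/sc.png

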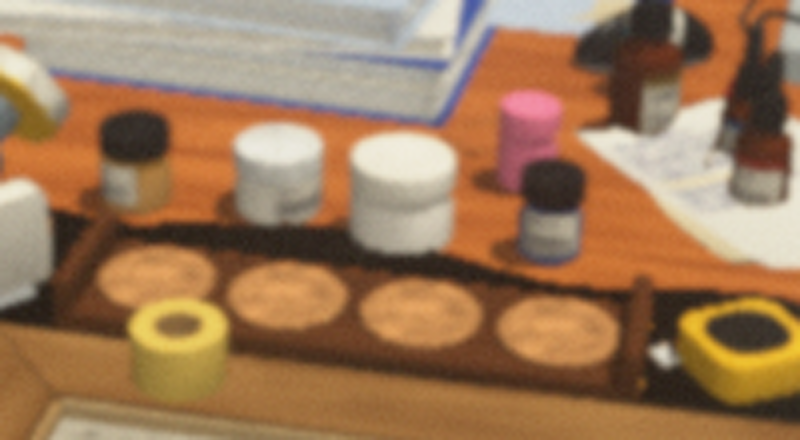

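View pics/tc.png

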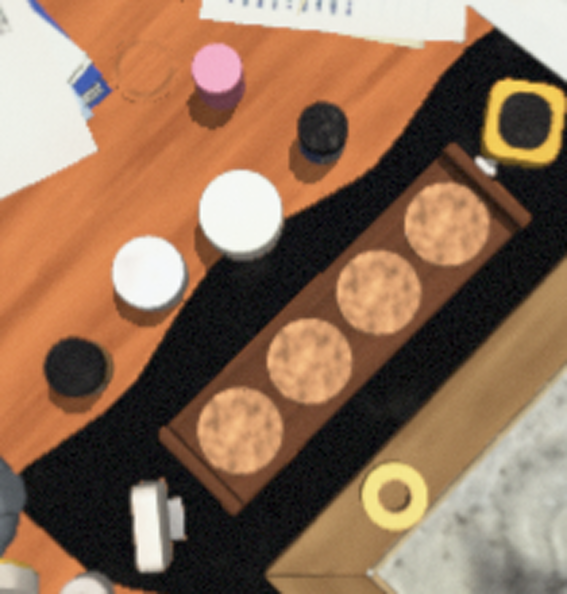

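```bash
cat > fit.py <<'E'
from h import *
from scipy.optimize import least_squares
np.set_printoptions(precision=4,suppress=True)
a=np.linspace(0,2*np.pi,60)
def cyl(x,y,r,z0,z1): return np.array([[x+r*np.cos(t),y+r*np.sin(t),z] for z in (z0,z1) for t in a])
def bb(c,P):
    p=proj(c,P); return np.r_[p.min(0),p.max(0)]
def mb(m):
    m=cv2.morphologyEx(m.astype(np.uint8),cv2.MORPH_OPEN,np.ones((3,3)))
    ys,xs=np.nonzero(m); return np.array([xs.min()-.5,ys.min()-.5,xs.max()+.5,ys.max()+.5])
def fit(obs,r,x0,zbase=0,h=None):
    f=lambda v: np.concatenate([bb(c,cyl(v[0],v[1],r,zbase,v[2] if h is None else h))-b for c,b in obs])
    s=least_squares(f,[*x0,.05] if h is None else x0,loss='soft_l1'); return s.x,np.round(s.fun,1)
E
python3 - <<'E'
from fit import *
import pickle
t=camera('top');s=camera('side')
J={}
for n,r,h,sel in [('jar_widest',.0315,.054,(239,159,280,187)),('jar_wide',.0275,.044,(205,181,248,183)),('jar_narrow',.0225,.052,(178,214,214,181)),('jar_narrowest',.0195,.054,(269,129,317,192))]:
    obs=[]
    for c,p in ((t,sel[:2]),(s,sel[2:])):
        R=min(trace(c,n),key=lambda q:np.hypot(*(np.array(q['pixel'])-p))); obs.append((c,mb(R['mask'])))
    x0=atz(t,sel[:2],h)[:2]
    v,f=fit(obs,r,x0); v2,f2=fit(obs,r,x0,h=h); print(n,v,v2,f2); J[n]=v2
T=trace(t,'cork_pad_1');S=trace(s,'cork_pad_1')
P=[]
ep=lambda m: np.array([q.mean() for q in np.nonzero(m)[::-1]])
tp=sorted([ep(r['mask']) for r in T if r['p']>.5],key=lambda p:p[0]);sp=sorted([ep(r['mask']) for r in S],key=lambda p:p[0])
print(len(tp),len(sp))
for p,q in zip(tp,sp):
    X,e=tri(t,p,s,q); Y=atz(t,p,.021); print(p,q,X,e,Y,atz(s,q,.021)); P.append(Y[:2])
P=np.array(P);print(np.linalg.norm(np.diff(P,axis=0),axis=1))
c=P.mean(0);d=np.linalg.svd(P-c)[2][0];d*=np.sign(d@(P[-1]-P[0]));print('row',c,d,np.degrees(np.arctan2(d[1],d[0])));Q=np.array([c+d*.075*k for k in(-1.5,-.5,.5,1.5)]);print(Q)
for n,z,pt,ps in [('climate_meter',.031,(207,274),(178,201)),('tape_rule',.02,(344,126),(365,228))]:
    print(n,atz(t,pt,z),atz(s,ps,z))
im=t['color'][:,:,::-1].copy();im2=s['color'][:,:,::-1].copy()
for c_,i in((t,im),(s,im2)):
  i[:]=i
  for n,r,h in [('jar_widest',.0315,.054),('jar_wide',.0275,.044),('jar_narrow',.0225,.052),('jar_narrowest',.0195,.054)]:
    for z in(0,h): cv2.polylines(i,[np.int32(proj(c_,cyl(*J[n],r,z,z)[:60])*8)],True,(0,255,0),1,cv2.LINE_AA,3)
  for q in Q: cv2.polylines(i,[np.int32(proj(c_,cyl(*q,.033,.021,.021)[:60])*8)],True,(255,0,0),1,cv2.LINE_AA,3)
cv2.imwrite('pics/ov.png',np.vstack([cv2.resize(im[90:270,150:370],None,fx=2.0,fy=2.0),cv2.resize(im2[150:260,170:390],None,fx=2.0,fy=2.0)]))
E
```

```text
jar_widest [ 0.5972 -0.0619  0.0556] [ 0.5976 -0.0616] [-0.4 -0.3 -0.7  0.8  1.2  0.6  0.2  2.9]
jar_wide [0.5544 0.0096 0.0467] [0.5547 0.01  ] [-1.1 -0.   0.2  0.4  1.5  1.1 -0.1  0.1]
jar_narrow [0.4837 0.0641 0.0497] [0.4835 0.0635] [-1.1 -0.4  0.8  0.2 -0.5 -0.4  0.4  1.5]
jar_narrowest [ 0.6618 -0.1224  0.0545] [ 0.6619 -0.1224] [-0.8 -0.2  0.4  0.1 -0.5  0.3  0.6  0.2]
3 5
[238.6974 238.9104] [218.6486 208.7868] [ 0.4337 -0.0579  0.0216] 0.0007422940330563936 [ 0.4341 -0.0581  0.021 ] [ 0.4339 -0.0569  0.021 ]
[264.1253 213.0013] [250.8874 213.5577] [ 0.486 -0.111  0.02 ] 0.0010535908557350088 [ 0.4864 -0.1112  0.021 ] [ 0.4847 -0.1121  0.021 ]
[314.9768 162.5966] [284.2813 218.335 ] [ 0.5557 -0.1984  0.0389] 0.07137213199000085 [ 0.5898 -0.2189  0.021 ] [ 0.5358 -0.1668  0.021 ]
[0.0746 0.1493]
row [ 0.5034 -0.1294] [ 0.6952 -0.7189] -45.96069444266392
[[ 0.4252 -0.0485]
 [ 0.4774 -0.1025]
 [ 0.5295 -0.1564]
 [ 0.5816 -0.2103]]
climate_meter [0.3654 0.0059 0.031 ] [0.3638 0.0067 0.031 ]
tape_rule [ 0.6664 -0.2818  0.02  ] [ 0.6595 -0.2874  0.02  ]
```

View pics/ov.png

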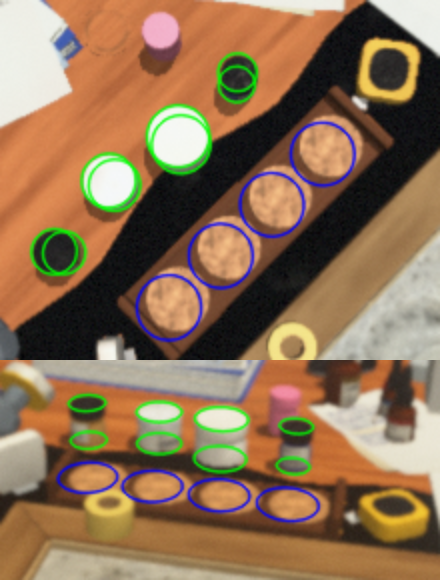

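The overlay fits: the four jars sit in line, and pads 1, 2 and 4 were seen while pad 3 was missed this time. So I'll fit the row from the good detections. Candidates for the narrowest jar are the blue one with a black lid, top (269,129) / side (317,192), and the pink one at (230,107) / (309,175). The enlarged crops show that (269,129) is blue with a black lid, so that is the one.

Of the other two candidates, ochre is at (178,216) and the two white jars differ clearly in size. The wider is at (239,159).

```bash
cat > rel.py <<'E'
from h import *
np.set_printoptions(precision=4,suppress=True)
c=np.array([.5119,-.1385]);d=np.array([.6957,-.7184]);d/=np.linalg.norm(d);n=np.array([-d[1],d[0]])
T={'widest':(.5974,-.0617),'wide':(.5546,.0098),'narrow':(.4836,.0637),'narrowest':(.6619,-.1224)}
for k in range(4): T['Q%d'%(k+1)]=tuple(c+d*.075*(k-1.5))
def rel(s=None):
    s=s or get_state(); p=s['position'];R=s['orientation']
    print('pos',p,'yaw err deg',np.degrees(np.arctan2(R[1,1],R[0,1])-np.arctan2(n[1],n[0])),'tilt',R[:2,2],'gap',s['finger_gap'],'F',s['ft_force'],'t',s['clock'])
    for k,v in T.items():
        X=np.array([*v,0])-p; print(k,'offset x,y',(R.T@X)[:2], 'rowframe', -d@X[:2], n@X[:2])
E
python3 -c "
from rel import *
rel()"
```

```text
pos [0.1824 0.5453 0.2483] yaw err deg 27.426350864137355 tilt [-0. -0.] gap 0.08525719973561682 F [-0.2615  0.1526  0.4713] t 1.55
widest offset x,y [-0.5861 -0.444 ] rowframe -0.7247238532436676 -0.12413555239970159
wide offset x,y [-0.5228 -0.3898] rowframe -0.6435862303512966 -0.1051414440664471
narrow offset x,y [-0.4384 -0.3612] rowframe -0.5554740458913148 -0.11864895863020511
narrowest offset x,y [-0.6665 -0.4811] rowframe -0.8131990900869599 -0.12002794171667412
Q1 offset x,y [-0.4295 -0.4921] rowframe -0.6079148323338343 -0.238982939565447
Q2 offset x,y [-0.4961 -0.5267] rowframe -0.6829148323338343 -0.23898293956544706
Q3 offset x,y [-0.5627 -0.5612] rowframe -0.7579148323338344 -0.23898293956544703
Q4 offset x,y [-0.6292 -0.5958] rowframe -0.8329148323338343 -0.23898293956544708
```

Emit:
move_arm:
  series:
    - {"hand": 1, "offset": [0, 0, 0], "angular": [0, 0, 0.12]}
    - {"hand": 1, "offset": [0, 0, 0], "angular": [0, 0, 0.24]}
    - {"hand": 1, "offset": [0, 0, 0], "angular": [0, 0, 0.36]}
    - {"hand": 1, "offset": [0, 0, 0], "angular": [0, 0, 0.478]}
    - {"hand": 1, "offset": [0, 0, 0], "angular": [0, 0, 0.478]}

```text
clock: 1.97
position: [0.1824, 0.5453, 0.2483]
orientation: [[-0.694, 0.72, -0.0], [0.72, 0.694, -0.0], [-0.0, -0.0, -1.0]]
ft_force: [0.2, -0.7, 0.1]
finger_gap: 0.0854
```

```bash
python3 -c "
from rel import *
rel()"
```

```text
pos [0.1824 0.5453 0.2483] yaw err deg -0.12753831375640381 tilt [-0. -0.] gap 0.08544461460000599 F [ 0.181  -0.6834  0.0737] t 1.9667
widest offset x,y [-0.725  -0.1225] rowframe -0.7247215917727635 -0.12414292826140534
wide offset x,y [-0.6438 -0.1037] rowframe -0.6435839688803926 -0.10514881992815091
narrow offset x,y [-0.5557 -0.1174] rowframe -0.5554717844204107 -0.11865633449190889
narrowest offset x,y [-0.8135 -0.1182] rowframe -0.8131968286160558 -0.12003531757837793
Q1 offset x,y [-0.6084 -0.2376] rowframe -0.6079125708629302 -0.2389903154271508
Q2 offset x,y [-0.6834 -0.2375] rowframe -0.6829125708629302 -0.23899031542715077
Q3 offset x,y [-0.7584 -0.2373] rowframe -0.7579125708629302 -0.23899031542715074
Q4 offset x,y [-0.8334 -0.2371] rowframe -0.8329125708629301 -0.23899031542715077
```

Emit:
move_arm:
  series:
    - {"hand": 1, "offset": [-0.04, -0.008, 0], "angular": [0, 0, 0]}
    - {"hand": 1, "offset": [-0.08, -0.016, 0], "angular": [0, 0, 0]}
    - {"hand": 1, "offset": [-0.12, -0.024, 0], "angular": [0, 0, 0]}
    - {"hand": 1, "offset": [-0.16, -0.032, 0], "angular": [0, 0, 0]}
    - {"hand": 1, "offset": [-0.2, -0.04, 0], "angular": [0, 0, 0]}
    - {"hand": 1, "offset": [-0.24, -0.048, 0], "angular": [0, 0, 0]}
    - {"hand": 1, "offset": [-0.28, -0.056, 0], "angular": [0, 0, 0]}
    - {"hand": 1, "offset": [-0.32, -0.064, 0], "angular": [0, 0, 0]}
    - {"hand": 1, "offset": [-0.36, -0.072, 0], "angular": [0, 0, 0]}
    - {"hand": 1, "offset": [-0.4, -0.08, 0], "angular": [0, 0, 0]}

```text
clock: 2.8
position: [0.4041, 0.2006, 0.2486]
orientation: [[-0.699, 0.715, 0.001], [0.715, 0.699, 0.0], [-0.0, 0.001, -1.0]]
ft_force: [0.7, 0.9, -0.8]
finger_gap: 0.0852
```

Emit:
move_arm:
  series:
    - {"hand": 1, "offset": [-0.04, -0.008, 0], "angular": [0, 0, 0]}
    - {"hand": 1, "offset": [-0.08, -0.016, 0], "angular": [0, 0, 0]}
    - {"hand": 1, "offset": [-0.12, -0.024, 0], "angular": [0, 0, 0]}
    - {"hand": 1, "offset": [-0.16, -0.032, 0], "angular": [0, 0, 0]}
    - {"hand": 1, "offset": [-0.19, -0.04, 0], "angular": [0, 0, 0]}
    - {"hand": 1, "offset": [-0.19, -0.04, 0], "angular": [0, 0, 0]}

```text
clock: 3.3
position: [0.5092, 0.0334, 0.2484]
orientation: [[-0.695, 0.719, 0.001], [0.719, 0.695, -0.002], [-0.003, -0.0, -1.0]]
ft_force: [1.0, 0.9, -0.7]
finger_gap: 0.0853
```

```bash
python3 -c "
from rel import *
rel()
w=camera('wrist')
im=w['color'][:,:,::-1].copy()
for k,v in T.items():
    z=.021 if k[0]=='Q' else 0.05
    p=proj(w,[[*v,z]])[0]; print(k,p); cv2.circle(im,tuple(np.int32(p)),3,(0,255,0),-1)
    if 0<p[0]<512: cv2.putText(im,k,tuple(np.int32(p)),0,.5,(255,0,0),1)
cv2.imwrite('pics/w1.png',im)
for nm in ['jar_widest','jar_wide','jar_narrow','jar_narrowest','cork_pad_1']:
    for r in trace(w,nm): print(nm,round(r['p'],2),r['pixel'],r['mask'].sum())
"
```

```text
pos [0.5092 0.0334 0.2484] yaw err deg -0.07219622883305545 tilt [ 0.0014 -0.0021] gap 0.08526981505693318 F [ 0.9797  0.9099 -0.7289] t 3.3
widest offset x,y [-0.129  -0.0025] rowframe -0.12965013983565626 -0.0027659538939921674
wide offset x,y [-0.0479  0.0164] rowframe -0.04851251694328533 0.016228154439262295
narrow offset x,y [0.0402 0.0028] rowframe 0.03959966751669652 0.0027206398755043643
narrowest offset x,y [-0.2175  0.0017] rowframe -0.2181253766789486 0.0013416567890352402
Q1 offset x,y [-0.0124 -0.1175] rowframe -0.012841118925823021 -0.11761334105973757
Q2 offset x,y [-0.0874 -0.1174] rowframe -0.087841118925823 -0.1176133410597376
Q3 offset x,y [-0.1624 -0.1173] rowframe -0.16284111892582298 -0.11761334105973757
Q4 offset x,y [-0.2374 -0.1172] rowframe -0.2378411189258229 -0.11761334105973763
widest [252.6061 274.071 ]
wide [269.2729 211.0951]
narrow [257.4684 132.0012]
narrowest [255.9514 333.8456]
Q1 [155.7088 174.1794]
Q2 [161.4047 232.1419]
Q3 [166.5506 283.7526]
Q4 [171.2121 329.9062]
jar_widest 0.96 [251.8, 265.5] 2604
jar_wide 0.83 [270.4, 204.5] 2013
jar_narrow 0.75 [254.5, 130.0] 1498
jar_narrowest 0.64 [322.1, 309.7] 1276
jar_narrowest 0.62 [255.0, 323.8] 1109
cork_pad_1 0.81 [169.0, 229.5] 1820
cork_pad_1 0.76 [161.8, 174.7] 2327
cork_pad_1 0.75 [174.9, 327.0] 1302
cork_pad_1 0.68 [176.1, 285.8] 1037
```

View pics/w1.png

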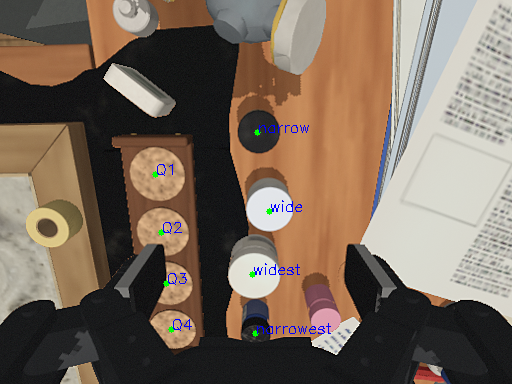

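The wrist view confirms the layout. The pad dots look about 3 px left of the cork centres, so I'll refine the pads by colour segmentation in all three views.

```bash
cat > pads.py <<'E'
from fit import *
def circ_centres(c,Q,z=.021):
    out=[];hsv=cv2.cvtColor(c['color'],cv2.COLOR_RGB2HSV);lab=cv2.cvtColor(c['color'],cv2.COLOR_RGB2LAB)
    for q in Q:
        P=proj(c,cyl(*q,.045,z,z)[:60]); m=np.zeros(hsv.shape[:2],np.uint8);cv2.fillConvexPoly(m,np.int32(P),1)
        L=lab[:,:,0].copy();v=L[m>0];th,_=cv2.threshold(v,0,255,cv2.THRESH_OTSU)
        b=((L>th)&(m>0)&(hsv[:,:,1]>60)).astype(np.uint8); b=cv2.morphologyEx(b,cv2.MORPH_CLOSE,np.ones((5,5)))
        nn,lb,st,ce=cv2.connectedComponentsWithStats(b); i=1+np.argmax(st[1:,4])
        cn=max(cv2.findContours((lb==i).astype(np.uint8),cv2.RETR_EXTERNAL,cv2.CHAIN_APPROX_NONE)[0],key=cv2.contourArea)
        hull=cv2.convexHull(cn); e=cv2.fitEllipse(cn)
        out.append((e[0],e[1],st[i,4]))
    return out
E
python3 - <<'E'
from pads import *; from rel import T
Q=[T['Q%d'%k] for k in (1,2,3,4)]
for nm in('top','side','wrist'):
    c=camera(nm)
    for (e,ax,ar),q in zip(circ_centres(c,Q),Q):
        print(nm,np.round(e,1),np.round(ax,1),ar,'exp',proj(c,[[*q,.021]])[0],'->',(atz(c,e,.021)[:2]-q)*1000,'mm')
    if nm=='wrist':
        for n,h,r in [('widest',.054,.0315),('wide',.044,.0275),('narrow',.052,.0225)]:
            R=trace(c,'jar_'+n)[0]; print(n,mb(R['mask']),bb(c,cyl(*T[n],r,0,h)))
E
```

```text
top [239.5 238. ] [29.8 36.2] 849 exp [238.5081 239.1186] -> [ 2.3247 -2.0098] mm
top [264.  213.3] [28.9 39.5] 882 exp [264.2979 213.2827] -> [-0.1234  0.6299] mm
top [289.9 187.6] [28.8 38.6] 855 exp [289.8237 187.7404] -> [ 0.2951 -0.1445] mm
top [314.  163.6] [29.6 34.5] 807 exp [315.1486 162.428 ] -> [-2.3954  2.4516] mm
side [220.1 210.4] [17.4 30.9] 446 exp [218.7283 208.9749] -> [-0.2889 -7.1006] mm
side [249.5 213.7] [14.9 39.1] 471 exp [251.2096 213.3172] -> [-3.9897  0.7857] mm
side [283.3 217.8] [15.5 34.7] 418 exp [284.7316 217.7598] -> [-2.5935  1.5229] mm
side [317.8 222.3] [15.9 34.8] 438 exp [319.1953 222.2858] -> [-2.4918  1.6464] mm
wrist [155.2 179. ] [50.4 55.7] 2280 exp [154.126  179.2248] -> [0.7799 1.1598] mm
wrist [160.5 234.5] [41.6 54.8] 1638 exp [159.5998 236.7142] -> [-1.1231  3.2198] mm
wrist [173.6 289.5] [29.9 44.4] 956 exp [164.5542 287.9643] -> [10.1536  6.585 ] mm
wrist [173.3 331.6] [30.6 46.3] 1094 exp [169.0499 333.8449] -> [1.7392 7.1992] mm
widest [224.5 238.5 276.5 302.5] [223.9362 237.3021 276.418  303.0956]
wide [243.5 182.5 290.5 235.5] [242.8991 181.6554 290.6027 236.4626]
narrow [234.5 115.5 276.5 158.5] [233.8385 113.9193 276.9158 159.8044]
```

Jar positions agree within 1 px, and pads agree within about 3 mm where cleanly seen. Going for the widest jar.

```bash
python3 -c "
from rel import *
rel()"
```

```text
pos [0.5069 0.0386 0.2484] yaw err deg 0.09263515058600132 tilt [ 0.0002 -0.    ] gap 0.0851274375210464 F [-0.2806 -0.1108 -0.3309] t 3.9
widest offset x,y [-0.135 -0.005] rowframe -0.13506501900357964 -0.004747626519915503
wide offset x,y [-0.0539  0.0141] rowframe -0.05392739611120871 0.01424648181333898
narrow offset x,y [0.0342 0.0008] rowframe 0.034184788348773136 0.0007389672495810444
narrowest offset x,y [-0.2235 -0.001 ] rowframe -0.22354025584687198 -0.0006400158368880716
Q1 offset x,y [-0.018  -0.1196] rowframe -0.018255998093746402 -0.11959501368566089
Q2 offset x,y [-0.093  -0.1198] rowframe -0.09325599809374638 -0.11959501368566092
Q3 offset x,y [-0.168  -0.1199] rowframe -0.16825599809374636 -0.11959501368566089
Q4 offset x,y [-0.243 -0.12 ] rowframe -0.2432559980937463 -0.11959501368566093
```

Emit:
move_arm:
  series:
    - {"hand": 1, "offset": [-0.035, -0.001, 0.01], "angular": [0, 0, 0]}
    - {"hand": 1, "offset": [-0.07, -0.003, 0.02], "angular": [0, 0, 0]}
    - {"hand": 1, "offset": [-0.105, -0.004, 0.04], "angular": [0, 0, 0]}
    - {"hand": 1, "offset": [-0.135, -0.005, 0.06], "angular": [0, 0, 0]}
    - {"hand": 1, "offset": [-0.135, -0.005, 0.09], "angular": [0, 0, 0]}
    - {"hand": 1, "offset": [-0.135, -0.005, 0.12], "angular": [0, 0, 0]}
    - {"hand": 1, "offset": [-0.135, -0.005, 0.14], "angular": [0, 0, 0]}
    - {"hand": 1, "offset": [-0.135, -0.005, 0.14], "angular": [0, 0, 0]}
    - {"hand": 1, "offset": [-0.135, -0.005, 0.14], "angular": [0, 0, 0]}

```text
clock: 4.65
position: [0.5966, -0.0619, 0.1075]
orientation: [[-0.696, 0.718, -0.002], [0.718, 0.696, 0.001], [0.002, -0.001, -1.0]]
ft_force: [0.8, 0.9, 0.7]
finger_gap: 0.0853
```

```bash
python3 -c "
from fit import *
from rel import *
w=camera('wrist');rel()
im=w['color'][:,:,::-1].copy()
for z in(0,.054): cv2.polylines(im,[np.int32(proj(w,cyl(*T['widest'],.0315,z,z)[:60]))],True,(0,255,0),1)
for k in (1,2,3,4): cv2.polylines(im,[np.int32(proj(w,cyl(*T['Q%d'%k],.033,.021,.021)[:60]))],True,(255,0,0),1)
cv2.imwrite('pics/w2.png',im)
"
```

```text
pos [ 0.5979 -0.0622  0.1093] yaw err deg 0.05658182175856574 tilt [ 0.0011 -0.0003] gap 0.08573120511508206 F [0.1384 0.89   0.4768] t 4.7
widest offset x,y [ 0.0008 -0.0001] rowframe 0.0007291204853668994 -2.345854168895325e-05
wide offset x,y [0.082 0.019] rowframe 0.08186674337773783 0.01897064979156552
narrow offset x,y [0.1701 0.0056] rowframe 0.16997892783771967 0.0054631352278076
narrowest offset x,y [-0.0876  0.0039] rowframe -0.08774611635792545 0.004084152141338468
Q1 offset x,y [ 0.1178 -0.1148] rowframe 0.11753814139520014 -0.11487084570743435
Q2 offset x,y [ 0.0428 -0.1149] rowframe 0.04253814139520017 -0.11487084570743436
Q3 offset x,y [-0.0322 -0.115 ] rowframe -0.03246185860479981 -0.11487084570743433
Q4 offset x,y [-0.1072 -0.115 ] rowframe -0.10746185860479973 -0.11487084570743439
```

View pics/w2.png

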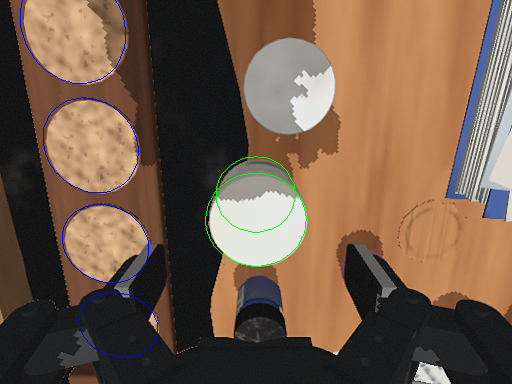

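The overlay now matches the pads and jar to about 1 mm. Descend and grip.

Emit:
move_arm:
  series:
    - {"hand": 1, "offset": [0, 0, 0.025], "angular": [0, 0, 0]}
    - {"hand": 1, "offset": [0, 0, 0.05], "angular": [0, 0, 0]}
    - {"hand": 1, "offset": [0, 0, 0.07], "angular": [0, 0, 0]}
    - {"hand": 1, "offset": [0, 0, 0.082], "angular": [0, 0, 0]}
    - {"hand": 1, "offset": [0, 0, 0.082], "angular": [0, 0, 0]}
    - {"hand": 0.5, "offset": [0, 0, 0.082], "angular": [0, 0, 0]}
    - {"hand": 0.5, "offset": [0, 0, 0.082], "angular": [0, 0, 0]}
    - {"hand": 0.5, "offset": [0, 0, 0.082], "angular": [0, 0, 0]}
    - {"hand": 0.5, "offset": [0, 0, 0.082], "angular": [0, 0, 0]}
  newtons: 35

```text
clock: 5.45
position: [0.5994, -0.0628, 0.0289]
orientation: [[-0.696, 0.718, 0.004], [0.718, 0.696, -0.001], [-0.004, 0.002, -1.0]]
ft_force: [-0.5, 0.5, 6.3]
finger_gap: 0.0615
```

Emit:
move_arm:
  series:
    - {"hand": 0.3, "offset": [0, 0, 0], "angular": [0, 0, 0]}
    - {"hand": 0.3, "offset": [0, 0, -0.02], "angular": [0, 0, 0]}
    - {"hand": 0.3, "offset": [0, 0, -0.05], "angular": [0, 0, 0]}
    - {"hand": 0.3, "offset": [0, 0, -0.08], "angular": [0, 0, 0]}
    - {"hand": 0.3, "offset": [0, 0, -0.08], "angular": [0, 0, 0]}

```text
clock: 5.87
position: [0.6019, -0.0635, 0.114]
orientation: [[-0.696, 0.718, 0.012], [0.718, 0.696, -0.004], [-0.011, 0.006, -1.0]]
ft_force: [1.2, 0.2, 0.9]
finger_gap: 0.0611
```

```bash
python3 -c "
from rel import *
w=camera('wrist');rel()
cv2.imwrite('pics/w3.png',w['color'][:,:,::-1])
"
```

```text
pos [ 0.6006 -0.0632  0.1113] yaw err deg 0.03984767602493518 tilt [ 0.009  -0.0028] gap 0.061042210123029246 F [-0.0634  0.0617 -0.2957] t 5.9167
widest offset x,y [ 0.0042 -0.0018] rowframe 0.0032874954182553063 -0.0012779821995533714
wide offset x,y [0.0853 0.0173] rowframe 0.08442511831062624 0.017716126133701104
narrow offset x,y [0.1735 0.0038] rowframe 0.17253730277060808 0.004208611569943165
narrowest offset x,y [-0.0843  0.0023] rowframe -0.08518774142503704 0.002829628483474054
Q1 offset x,y [ 0.1211 -0.1165] rowframe 0.12009651632808854 -0.11612536936529877
Q2 offset x,y [ 0.0461 -0.1166] rowframe 0.04509651632808858 -0.11612536936529878
Q3 offset x,y [-0.0289 -0.1167] rowframe -0.02990348367191141 -0.11612536936529876
Q4 offset x,y [-0.1039 -0.1167] rowframe -0.10490348367191132 -0.1161253693652988
```

View pics/w3.png

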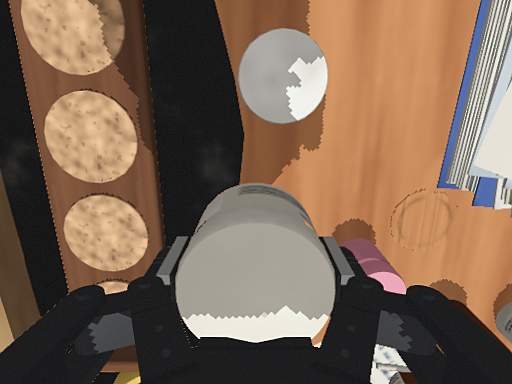

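The jar is held squarely between the pads (gap 61 mm), and the pads and the wide jar are undisturbed. Carrying it over to pad 1.

Emit:
move_arm:
  series:
    - {"hand": 0.3, "offset": [0.025, -0.025, 0], "angular": [0, 0, 0]}
    - {"hand": 0.3, "offset": [0.05, -0.05, 0], "angular": [0, 0, 0]}
    - {"hand": 0.3, "offset": [0.075, -0.075, 0], "angular": [0, 0, 0]}
    - {"hand": 0.3, "offset": [0.1, -0.1, 0], "angular": [0, 0, 0]}
    - {"hand": 0.3, "offset": [0.117, -0.115, 0], "angular": [0, 0, 0]}
    - {"hand": 0.3, "offset": [0.117, -0.115, 0], "angular": [0, 0, 0]}
    - {"hand": 0.3, "offset": [0.117, -0.115, 0.02], "angular": [0, 0, 0]}
    - {"hand": 0.3, "offset": [0.117, -0.115, 0.04], "angular": [0, 0, 0]}
    - {"hand": 0.3, "offset": [0.117, -0.115, 0.05], "angular": [0, 0, 0]}
    - {"hand": 0.3, "offset": [0.117, -0.115, 0.05], "angular": [0, 0, 0]}

```text
clock: 6.75
position: [0.4314, -0.0574, 0.0538]
orientation: [[-0.696, 0.718, -0.005], [0.718, 0.696, 0.002], [0.005, -0.002, -1.0]]
ft_force: [0.1, -0.3, -0.6]
finger_gap: 0.0611
```

```bash
python3 -c "
from fit import *
from rel import *
w=camera('wrist');s=camera('side');rel()
im=w['color'][:,:,::-1].copy()
for k in (1,2,3,4): cv2.polylines(im,[np.int32(proj(w,cyl(*T['Q%d'%k],.033,.021,.021)[:60]))],True,(255,0,0),1)
cv2.imwrite('pics/w4.png',np.vstack([im,cv2.resize(s['color'][140:240,150:350,::-1],(400,200))[:, :].copy() if 0 else cv2.resize(s['color'][140:222,150:350,::-1],(512,210))]))
"
```

```text
pos [ 0.4334 -0.0582  0.0562] yaw err deg 0.043388790074206714 tilt [-0.0008  0.0004] gap 0.0609691577413623 F [ 0.4417 -0.2404 -0.5132] t 6.85
widest offset x,y [-0.1167  0.1153] rowframe -0.11657469805749361 0.11539198766370369
wide offset x,y [-0.0356  0.1344] rowframe -0.03543707516512267 0.13438609599695817
narrow offset x,y [0.0525 0.1209] rowframe 0.05267510929485916 0.12087858143320022
narrowest offset x,y [-0.2052  0.1194] rowframe -0.20504993490078596 0.1194995983467311
Q1 offset x,y [0.0002 0.0006] rowframe 0.00023432285233962393 0.0005446004979582933
Q2 offset x,y [-0.0748  0.0005] rowframe -0.07476567714766033 0.0005446004979582763
Q3 offset x,y [-0.1498  0.0005] rowframe -0.14976567714766031 0.0005446004979583039
Q4 offset x,y [-0.2248  0.0004] rowframe -0.22476567714766027 0.0005446004979582456
```

View pics/w4.png

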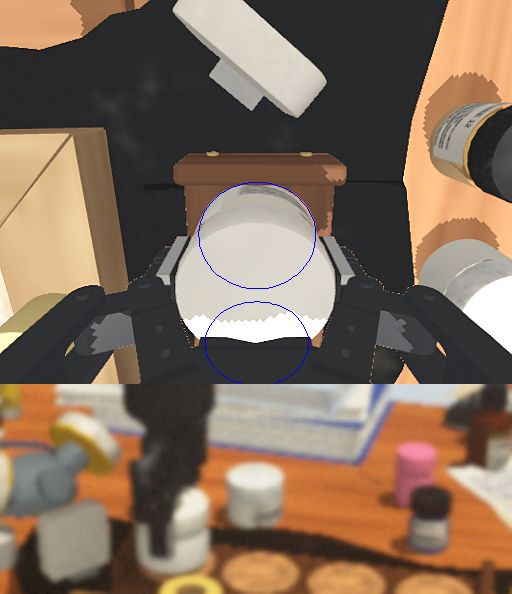

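Jar is centred over pad 1 with room to the cheek. Lower the last few mm.

Emit:
move_arm:
  series:
    - {"hand": 0.3, "offset": [0, 0, 0.004], "angular": [0, 0, 0]}
    - {"hand": 0.3, "offset": [0, 0, 0.007], "angular": [0, 0, 0]}
    - {"hand": 0.3, "offset": [0, 0, 0.0085], "angular": [0, 0, 0]}
    - {"hand": 0.3, "offset": [0, 0, 0.0085], "angular": [0, 0, 0]}

```text
clock: 7.18
position: [0.4345, -0.0587, 0.0498]
orientation: [[-0.696, 0.718, 0.001], [0.718, 0.696, -0.001], [-0.001, 0.0, -1.0]]
ft_force: [-5.5, 1.7, 16.6]
finger_gap: 0.0609
```

Emit:
move_arm:
  series:
    - {"hand": 0.3, "offset": [0, 0, -0.0015], "angular": [0, 0, 0]}
    - {"hand": 1, "offset": [0, 0, -0.0015], "angular": [0, 0, 0]}
    - {"hand": 1, "offset": [0, 0, -0.0015], "angular": [0, 0, 0]}
    - {"hand": 1, "offset": [0, 0, -0.0015], "angular": [0, 0, 0]}
    - {"hand": 1, "offset": [0, 0, -0.03], "angular": [0, 0, 0]}
    - {"hand": 1, "offset": [0, 0, -0.07], "angular": [0, 0, 0]}
    - {"hand": 1, "offset": [0, 0, -0.1], "angular": [0, 0, 0]}
    - {"hand": 1, "offset": [0, 0, -0.1], "angular": [0, 0, 0]}
    - {"hand": 1, "offset": [0, 0, -0.1], "angular": [0, 0, 0]}

```text
clock: 7.93
position: [0.4348, -0.0589, 0.1496]
orientation: [[-0.696, 0.718, 0.004], [0.718, 0.696, -0.002], [-0.004, 0.002, -1.0]]
ft_force: [0.0, 0.0, -0.7]
finger_gap: 0.0854
```

```bash
python3 -c "
from fit import *
from rel import *
w=camera('wrist');rel()
im=w['color'][:,:,::-1].copy()
for k in (1,2,3,4): cv2.polylines(im,[np.int32(proj(w,cyl(*T['Q%d'%k],.033,.021,.021)[:60]))],True,(255,0,0),1)
for z in(.021,.075): cv2.polylines(im,[np.int32(proj(w,cyl(*T['Q1'],.0315,z,z)[:60]))],True,(0,0,255),1)
for n,r,h in (('wide',.0275,.044),('narrow',.0225,.052)):
  for z in(0,h): cv2.polylines(im,[np.int32(proj(w,cyl(*T[n],r,z,z)[:60]))],True,(0,255,0),1)
cv2.imwrite('pics/w5.png',im)
"
```

```text
pos [ 0.4334 -0.0583  0.1478] yaw err deg 0.039548136947367085 tilt [ 0.0006 -0.0003] gap 0.0854807174772566 F [ 0.0036  0.3275 -0.0964] t 7.9833
widest offset x,y [-0.1165  0.1153] rowframe -0.11649420879730875 0.11542322877777872
wide offset x,y [-0.0354  0.1344] rowframe -0.035356585904937815 0.1344173371110332
narrow offset x,y [0.0528 0.1209] rowframe 0.052755598555044025 0.12090982254727527
narrowest offset x,y [-0.205   0.1194] rowframe -0.2049694456406011 0.11953083946080614
Q1 offset x,y [0.0004 0.0005] rowframe 0.0003148121125244875 0.0005758416120333247
Q2 offset x,y [-0.0746  0.0005] rowframe -0.07468518788747547 0.0005758416120333073
Q3 offset x,y [-0.1496  0.0004] rowframe -0.14968518788747548 0.000575841612033335
Q4 offset x,y [-0.2246  0.0004] rowframe -0.22468518788747538 0.0005758416120332864
```

View pics/w5.png

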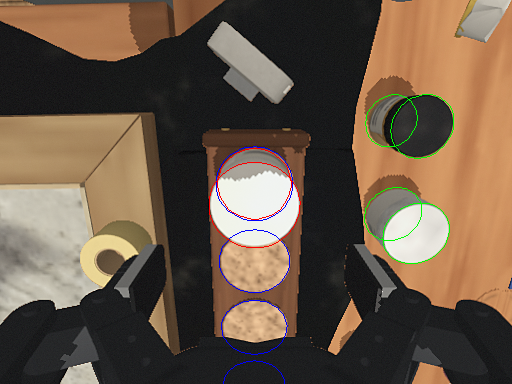

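Widest jar stands centred on pad 1, with the outlines coinciding. Next is the wide jar.

Emit:
move_arm:
  series:
    - {"hand": 1, "offset": [-0.01, 0.035, 0], "angular": [0, 0, 0]}
    - {"hand": 1, "offset": [-0.02, 0.07, 0], "angular": [0, 0, 0]}
    - {"hand": 1, "offset": [-0.03, 0.105, 0], "angular": [0, 0, 0]}
    - {"hand": 1, "offset": [-0.0355, 0.134, 0.01], "angular": [0, 0, 0]}
    - {"hand": 1, "offset": [-0.0355, 0.134, 0.02], "angular": [0, 0, 0]}
    - {"hand": 1, "offset": [-0.0355, 0.134, 0.045], "angular": [0, 0, 0]}
    - {"hand": 1, "offset": [-0.0355, 0.134, 0.075], "angular": [0, 0, 0]}
    - {"hand": 1, "offset": [-0.0355, 0.134, 0.105], "angular": [0, 0, 0]}
    - {"hand": 1, "offset": [-0.0355, 0.134, 0.122], "angular": [0, 0, 0]}
    - {"hand": 1, "offset": [-0.0355, 0.134, 0.122], "angular": [0, 0, 0]}

```text
clock: 8.82
position: [0.5482, 0.0104, 0.0191]
orientation: [[-0.696, 0.718, -0.013], [0.718, 0.696, 0.003], [0.011, -0.008, -1.0]]
ft_force: [-0.9, -0.1, -1.2]
finger_gap: 0.0855
```

Emit:
move_arm:
  series:
    - {"hand": 0.3, "offset": [0, 0, 0], "angular": [0, 0, 0]}
    - {"hand": 0.3, "offset": [0, 0, 0], "angular": [0, 0, 0]}
    - {"hand": 0.3, "offset": [0, 0, 0], "angular": [0, 0, 0]}
    - {"hand": 0.3, "offset": [0, 0, 0], "angular": [0, 0, 0]}
    - {"hand": 0.3, "offset": [0, 0, 0], "angular": [0, 0, 0]}

```text
clock: 9.23
position: [0.5555, 0.0092, 0.0274]
orientation: [[-0.696, 0.718, 0.003], [0.718, 0.696, -0.001], [-0.003, 0.002, -1.0]]
ft_force: [0.1, 0.6, 3.1]
finger_gap: 0.0526
```

```bash
python3 -c "
from rel import *
rel()"
```

```text
pos [0.5555 0.0092 0.0274] yaw err deg 0.03852669412151449 tilt [ 0.003  -0.0007] gap 0.05258065047535103 F [0.1333 0.5984 3.0817] t 9.2333
widest offset x,y [-0.08   -0.0194] rowframe -0.08006216453921397 -0.0192550044417266
wide offset x,y [ 0.0011 -0.0003] rowframe 0.0010754583531569655 -0.0002608961084721267
narrow offset x,y [ 0.0893 -0.0138] rowframe 0.08918764281313882 -0.013768410672230055
narrowest offset x,y [-0.1685 -0.0153] rowframe -0.1685374013825063 -0.01514739375869918
Q1 offset x,y [ 0.0369 -0.1341] rowframe 0.036746856370619266 -0.134102391607472
Q2 offset x,y [-0.0381 -0.1342] rowframe -0.0382531436293807 -0.13410239160747203
Q3 offset x,y [-0.1131 -0.1342] rowframe -0.11325314362938067 -0.13410239160747198
Q4 offset x,y [-0.1881 -0.1343] rowframe -0.1882531436293806 -0.13410239160747203
```

Emit:
move_arm:
  series:
    - {"hand": 0.3, "offset": [0, 0, -0.02], "angular": [0, 0, 0]}
    - {"hand": 0.3, "offset": [0, 0, -0.05], "angular": [0, 0, 0]}
    - {"hand": 0.3, "offset": [0, 0, -0.085], "angular": [0, 0, 0]}
    - {"hand": 0.3, "offset": [-0.01, -0.03, -0.085], "angular": [0, 0, 0]}
    - {"hand": 0.3, "offset": [-0.02, -0.06, -0.085], "angular": [0, 0, 0]}
    - {"hand": 0.3, "offset": [-0.03, -0.09, -0.085], "angular": [0, 0, 0]}
    - {"hand": 0.3, "offset": [-0.039, -0.12, -0.085], "angular": [0, 0, 0]}
    - {"hand": 0.3, "offset": [-0.039, -0.134, -0.085], "angular": [0, 0, 0]}
    - {"hand": 0.3, "offset": [-0.039, -0.134, -0.085], "angular": [0, 0, 0]}
    - {"hand": 0.3, "offset": [-0.039, -0.134, -0.075], "angular": [0, 0, 0]}

```text
clock: 10.07
position: [0.4867, -0.1128, 0.1027]
orientation: [[-0.695, 0.719, 0.005], [0.719, 0.695, -0.002], [-0.004, 0.002, -1.0]]
ft_force: [-0.4, 0.3, -0.9]
finger_gap: 0.053
```

Emit:
move_arm:
  series:
    - {"hand": 0.3, "offset": [0, 0, 0.02], "angular": [0, 0, 0]}
    - {"hand": 0.3, "offset": [0, 0, 0.035], "angular": [0, 0, 0]}
    - {"hand": 0.3, "offset": [0, 0, 0.045], "angular": [0, 0, 0]}
    - {"hand": 0.3, "offset": [0, 0, 0.048], "angular": [0, 0, 0]}
    - {"hand": 0.3, "offset": [0, 0, 0.048], "angular": [0, 0, 0]}
    - {"hand": 0.3, "offset": [0, 0, 0.048], "angular": [0, 0, 0]}

```text
clock: 10.57
position: [0.4858, -0.1116, 0.0531]
orientation: [[-0.697, 0.717, 0.001], [0.717, 0.697, -0.0], [-0.001, 0.0, -1.0]]
ft_force: [-0.5, 1.0, -0.5]
finger_gap: 0.0528
```

```bash
python3 -c "
from rel import *
rel()
w=camera('wrist');cv2.imwrite('pics/w6.png',w['color'][:,:,::-1])"
```

```text
pos [ 0.4858 -0.1116  0.0531] yaw err deg 0.07586872289686686 tilt [ 0.0006 -0.0003] gap 0.05281363314198076 F [-0.4837  1.0193 -0.5472] t 10.5667
widest offset x,y [-0.0419  0.1148] rowframe -0.04180451894180116 0.11483609047889272
wide offset x,y [0.0392 0.1339] rowframe 0.03933310395056978 0.1338301988121472
narrow offset x,y [0.1273 0.1205] rowframe 0.1274452884105516 0.12032268424838925
narrowest offset x,y [-0.1304  0.1188] rowframe -0.13027975578509352 0.11894370116192014
Q1 offset x,y [0.075  0.0001] rowframe 0.07500450196803207 -1.1296686852674654e-05
Q2 offset x,y [ 0. -0.] rowframe 4.5019680321145285e-06 -1.1296686852693358e-05
Q3 offset x,y [-0.075  -0.0001] rowframe -0.07499549803196788 -1.1296686852663636e-05
Q4 offset x,y [-0.15   -0.0002] rowframe -0.1499954980319678 -1.129668685271922e-05
```

View pics/w6.png

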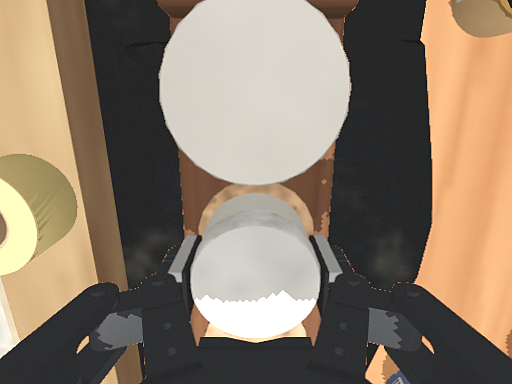

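Wide jar sits over the middle of pad 2. Lower, release and retreat.

Emit:
move_arm:
  series:
    - {"hand": 0.3, "offset": [0, 0, 0.003], "angular": [0, 0, 0]}
    - {"hand": 0.3, "offset": [0, 0, 0.0055], "angular": [0, 0, 0]}
    - {"hand": 0.3, "offset": [0, 0, 0.0055], "angular": [0, 0, 0]}
    - {"hand": 0.3, "offset": [0, 0, 0.0055], "angular": [0, 0, 0]}

```text
clock: 10.95
position: [0.4861, -0.1121, 0.0484]
orientation: [[-0.696, 0.718, 0.002], [0.718, 0.696, -0.001], [-0.002, 0.001, -1.0]]
ft_force: [-1.9, 1.1, 4.2]
finger_gap: 0.0526
```

Emit:
move_arm:
  series:
    - {"hand": 1, "offset": [0, 0, 0], "angular": [0, 0, 0]}
    - {"hand": 1, "offset": [0, 0, 0], "angular": [0, 0, 0]}
    - {"hand": 1, "offset": [0, 0, 0], "angular": [0, 0, 0]}
    - {"hand": 1, "offset": [0, 0, -0.02], "angular": [0, 0, 0]}
    - {"hand": 1, "offset": [0, 0, -0.06], "angular": [0, 0, 0]}
    - {"hand": 1, "offset": [0, 0, -0.1], "angular": [0, 0, 0]}
    - {"hand": 1, "offset": [0, 0, -0.1], "angular": [0, 0, 0]}
    - {"hand": 1, "offset": [0, 0, -0.1], "angular": [0, 0, 0]}

```text
clock: 11.62
position: [0.4872, -0.1127, 0.1502]
orientation: [[-0.696, 0.718, 0.006], [0.718, 0.696, -0.003], [-0.006, 0.002, -1.0]]
ft_force: [-1.0, -0.7, -0.8]
finger_gap: 0.0856
```

```bash
cat > ov.py <<'E'
from fit import *
from rel import *
import sys
def ov(c,name,placed):
    im=c['color'][:,:,::-1].copy()
    D={'widest':(.0315,.054),'wide':(.0275,.044),'narrow':(.0225,.052),'narrowest':(.0195,.054)}
    for i,n in enumerate(D):
        r,h=D[n]; q=T['Q%d'%(i+1)]
        cv2.polylines(im,[np.int32(proj(c,cyl(*q,.033,.021,.021)[:60]))],True,(255,0,0),1)
        b=.021 if n in placed else 0; p=q if n in placed else T[n]
        for z in(b,b+h): cv2.polylines(im,[np.int32(proj(c,cyl(*p,r,z,z)[:60]))],True,(0,255,0) if n not in placed else (0,0,255),1)
    cv2.imwrite(name,im)
E
python3 -c "
from ov import *
w=camera('wrist');rel();ov(w,'pics/w7.png',['widest','wide'])"
```

```text
pos [ 0.4856 -0.112   0.1479] yaw err deg 0.03568500166401816 tilt [ 0.0016 -0.0009] gap 0.08538294719341524 F [-0.4241 -0.513  -0.2449] t 11.6667
widest offset x,y [-0.0414  0.1152] rowframe -0.04162200889013103 0.11528635622379277
wide offset x,y [0.0397 0.1342] rowframe 0.0395156140022399 0.13428046455704726
narrow offset x,y [0.1278 0.1208] rowframe 0.12762779846222175 0.12077294999328932
narrowest offset x,y [-0.1299  0.1192] rowframe -0.13009724573342338 0.11939396690682019
Q1 offset x,y [0.0754 0.0004] rowframe 0.07518701201970221 0.00043896905804737603
Q2 offset x,y [0.0004 0.0004] rowframe 0.00018701201970224354 0.0004389690580473572
Q3 offset x,y [-0.0746  0.0003] rowframe -0.07481298798029774 0.0004389690580473871
Q4 offset x,y [-0.1496  0.0003] rowframe -0.14981298798029766 0.00043896905804733147
```

View pics/w7.png

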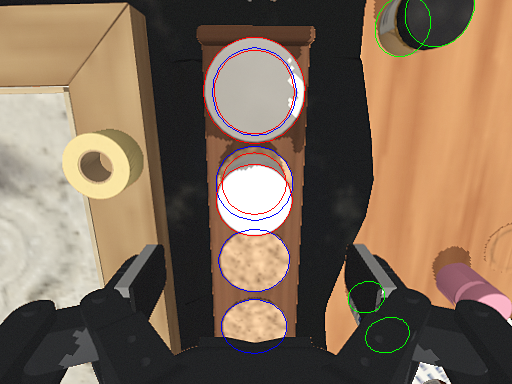

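Widest and wide are both centred. Next is the ochre jar (narrow).

Emit:
move_arm:
  series:
    - {"hand": 1, "offset": [0.028, 0.026, 0], "angular": [0, 0, 0]}
    - {"hand": 1, "offset": [0.056, 0.052, 0], "angular": [0, 0, 0]}
    - {"hand": 1, "offset": [0.084, 0.079, 0], "angular": [0, 0, 0]}
    - {"hand": 1, "offset": [0.11, 0.105, 0], "angular": [0, 0, 0]}
    - {"hand": 1, "offset": [0.1275, 0.1205, 0], "angular": [0, 0, 0]}
    - {"hand": 1, "offset": [0.1275, 0.1205, 0.01], "angular": [0, 0, 0]}
    - {"hand": 1, "offset": [0.1275, 0.1205, 0.04], "angular": [0, 0, 0]}
    - {"hand": 1, "offset": [0.1275, 0.1205, 0.07], "angular": [0, 0, 0]}
    - {"hand": 1, "offset": [0.1275, 0.1205, 0.1], "angular": [0, 0, 0]}
    - {"hand": 1, "offset": [0.1275, 0.1205, 0.119], "angular": [0, 0, 0]}

```text
clock: 12.5
position: [0.4793, 0.0635, 0.0235]
orientation: [[-0.696, 0.718, -0.007], [0.718, 0.696, 0.001], [0.005, -0.005, -1.0]]
ft_force: [0.1, 0.5, -0.7]
finger_gap: 0.0851
```

Emit:
move_arm:
  series:
    - {"hand": 1, "offset": [0, 0, 0], "angular": [0, 0, 0]}
    - {"hand": 0.2, "offset": [0, 0, 0], "angular": [0, 0, 0]}
    - {"hand": 0.2, "offset": [0, 0, 0], "angular": [0, 0, 0]}
    - {"hand": 0.2, "offset": [0, 0, 0], "angular": [0, 0, 0]}
    - {"hand": 0.2, "offset": [0, 0, 0], "angular": [0, 0, 0]}
    - {"hand": 0.2, "offset": [0, 0, 0], "angular": [0, 0, 0]}

```text
clock: 13.0
position: [0.4843, 0.0633, 0.0299]
orientation: [[-0.696, 0.718, 0.003], [0.718, 0.696, -0.001], [-0.003, 0.002, -1.0]]
ft_force: [-1.0, -1.4, 6.3]
finger_gap: 0.0431
```

```bash
python3 -c "
from rel import *
rel()
w=camera('wrist');cv2.imwrite('pics/w8.png',w['color'][:,:,::-1])"
```

```text
pos [0.4843 0.0633 0.0299] yaw err deg 0.04618177773688028 tilt [ 0.0029 -0.0007] gap 0.04308060941425279 F [-1.0275 -1.3784  6.3422] t 13.0
widest offset x,y [-0.1684 -0.0059] rowframe -0.16848849742886404 -0.0057362832098688905
wide offset x,y [-0.0873  0.0131] rowframe -0.08735087453649311 0.013257825123385589
narrow offset x,y [ 0.0008 -0.0003] rowframe 0.0007613099234887335 -0.00024968944037234546
narrowest offset x,y [-0.2569 -0.0019] rowframe -0.2569637342721564 -0.0016286725268414692
Q1 offset x,y [-0.0515 -0.1207] rowframe -0.05167947651903081 -0.12058367037561428
Q2 offset x,y [-0.1265 -0.1207] rowframe -0.12667947651903078 -0.12058367037561431
Q3 offset x,y [-0.2015 -0.1208] rowframe -0.20167947651903076 -0.12058367037561428
Q4 offset x,y [-0.2765 -0.1209] rowframe -0.2766794765190307 -0.12058367037561432
```

View pics/w8.png

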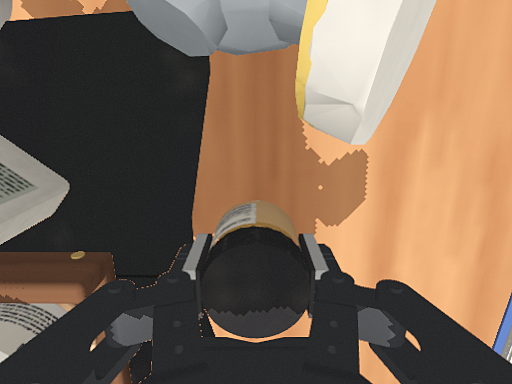

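Ochre jar is gripped squarely (gap 43 mm). Lift high and carry it to pad 3.

Emit:
move_arm:
  series:
    - {"hand": 0.2, "offset": [0, 0, -0.03], "angular": [0, 0, 0]}
    - {"hand": 0.2, "offset": [0, 0, -0.07], "angular": [0, 0, 0]}
    - {"hand": 0.2, "offset": [0, 0, -0.105], "angular": [0, 0, 0]}
    - {"hand": 0.2, "offset": [-0.03, -0.018, -0.105], "angular": [0, 0, 0]}
    - {"hand": 0.2, "offset": [-0.06, -0.036, -0.105], "angular": [0, 0, 0]}
    - {"hand": 0.2, "offset": [-0.09, -0.054, -0.105], "angular": [0, 0, 0]}
    - {"hand": 0.2, "offset": [-0.12, -0.072, -0.105], "angular": [0, 0, 0]}
    - {"hand": 0.2, "offset": [-0.15, -0.09, -0.105], "angular": [0, 0, 0]}
    - {"hand": 0.2, "offset": [-0.18, -0.108, -0.105], "angular": [0, 0, 0]}
    - {"hand": 0.2, "offset": [-0.202, -0.1205, -0.105], "angular": [0, 0, 0]}

```text
clock: 13.88
position: [0.5375, -0.1682, 0.1338]
orientation: [[-0.695, 0.719, 0.001], [0.719, 0.695, -0.001], [-0.002, 0.0, -1.0]]
ft_force: [0.9, -0.0, -1.4]
finger_gap: 0.0431
```

Emit:
move_arm:
  series:
    - {"hand": 0.2, "offset": [0, 0, 0], "angular": [0, 0, 0]}
    - {"hand": 0.2, "offset": [0, 0, 0.02], "angular": [0, 0, 0]}
    - {"hand": 0.2, "offset": [0, 0, 0.045], "angular": [0, 0, 0]}
    - {"hand": 0.2, "offset": [0, 0, 0.065], "angular": [0, 0, 0]}
    - {"hand": 0.2, "offset": [0, 0, 0.077], "angular": [0, 0, 0]}
    - {"hand": 0.2, "offset": [0, 0, 0.077], "angular": [0, 0, 0]}
    - {"hand": 0.2, "offset": [0, 0, 0.077], "angular": [0, 0, 0]}
    - {"hand": 0.2, "offset": [0, 0, 0.077], "angular": [0, 0, 0]}

```text
clock: 14.55
position: [0.5381, -0.1655, 0.0578]
orientation: [[-0.696, 0.718, 0.002], [0.718, 0.696, -0.001], [-0.002, 0.001, -1.0]]
ft_force: [0.2, 0.5, -1.4]
finger_gap: 0.0429
```

```bash
python3 -c "
from rel import *
rel()
w=camera('wrist');cv2.imwrite('pics/w9.png',w['color'][:,:,::-1])"
```

```text
pos [ 0.5381 -0.1655  0.0578] yaw err deg 0.05548047824274229 tilt [ 0.0021 -0.0011] gap 0.042907992461499456 F [ 0.1729  0.4517 -1.3943] t 14.55
widest offset x,y [0.0333 0.1148] rowframe 0.03331526761905175 0.11482212561245085
wide offset x,y [0.1145 0.1339] rowframe 0.11445289051142268 0.13381623394570533
narrow offset x,y [0.2026 0.1205] rowframe 0.20256507497140452 0.1203087193819474
narrowest offset x,y [-0.0551  0.1188] rowframe -0.05515996922424059 0.11892973629547827
Q1 offset x,y [0.1503 0.0001] rowframe 0.15012428852888499 -2.526155329453934e-05
Q2 offset x,y [0.0753 0.    ] rowframe 0.07512428852888503 -2.5261553294556006e-05
Q3 offset x,y [ 0.0003 -0.0001] rowframe 0.00012428852888503455 -2.5261553294523063e-05
Q4 offset x,y [-0.0747 -0.0001] rowframe -0.07487571147111488 -2.5261553294570026e-05
```

View pics/w9.png

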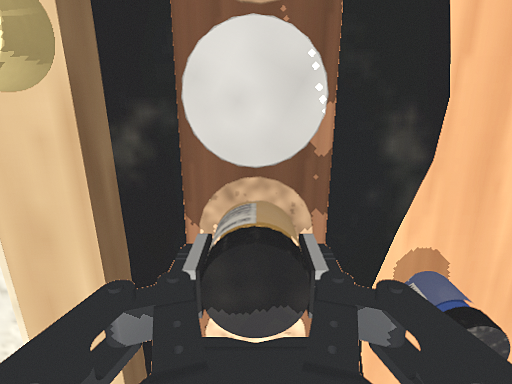

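Emit:
move_arm:
  series:
    - {"hand": 0.2, "offset": [0, 0, 0.003], "angular": [0, 0, 0]}
    - {"hand": 0.2, "offset": [0, 0, 0.006], "angular": [0, 0, 0]}
    - {"hand": 0.2, "offset": [0, 0, 0.0075], "angular": [0, 0, 0]}
    - {"hand": 0.2, "offset": [0, 0, 0.0075], "angular": [0, 0, 0]}
    - {"hand": 0.2, "offset": [0, 0, 0.0075], "angular": [0, 0, 0]}

```text
clock: 15.02
position: [0.5381, -0.1657, 0.0509]
orientation: [[-0.696, 0.718, 0.002], [0.718, 0.696, -0.001], [-0.002, 0.0, -1.0]]
ft_force: [-3.3, 2.5, 10.7]
finger_gap: 0.0429
```

Emit:
move_arm:
  series:
    - {"hand": 1, "offset": [0, 0, 0], "angular": [0, 0, 0]}
    - {"hand": 1, "offset": [0, 0, 0], "angular": [0, 0, 0]}
    - {"hand": 1, "offset": [0, 0, 0], "angular": [0, 0, 0]}
    - {"hand": 1, "offset": [0, 0, 0], "angular": [0, 0, 0]}
    - {"hand": 1, "offset": [0, 0, -0.02], "angular": [0, 0, 0]}
    - {"hand": 1, "offset": [0, 0, -0.06], "angular": [0, 0, 0]}
    - {"hand": 1, "offset": [0, 0, -0.1], "angular": [0, 0, 0]}
    - {"hand": 1, "offset": [0, 0, -0.1], "angular": [0, 0, 0]}
    - {"hand": 1, "offset": [0, 0, -0.1], "angular": [0, 0, 0]}

```text
clock: 15.77
position: [0.539, -0.1663, 0.1519]
orientation: [[-0.696, 0.718, 0.006], [0.718, 0.696, -0.003], [-0.006, 0.002, -1.0]]
ft_force: [-0.3, -0.3, 0.4]
finger_gap: 0.0857
```

```bash
python3 -c "
from ov import *
w=camera('wrist');rel();ov(w,'pics/w10.png',['widest','wide','narrow'])"
```

```text
pos [ 0.5375 -0.1655  0.1495] yaw err deg 0.037591716210853596 tilt [ 0.0015 -0.0009] gap 0.0855335605120098 F [-0.725   0.4301 -1.3084] t 15.8167
widest offset x,y [0.0331 0.1152] rowframe 0.03287928890434478 0.11523913537227677
wide offset x,y [0.1142 0.1342] rowframe 0.11401691179671572 0.13423324370553125
narrow offset x,y [0.2023 0.1208] rowframe 0.20212909625669756 0.12072572914177332
narrowest offset x,y [-0.0554  0.1192] rowframe -0.055595947938947565 0.1193467460553042
Q1 offset x,y [0.1499 0.0004] rowframe 0.14968830981417802 0.0003917482065313826
Q2 offset x,y [0.0749 0.0004] rowframe 0.07468830981417805 0.0003917482065313659
Q3 offset x,y [-0.0001  0.0003] rowframe -0.0003116901858219391 0.0003917482065313923
Q4 offset x,y [-0.0751  0.0003] rowframe -0.07531169018582186 0.00039174820653134495
```

View pics/w10.png

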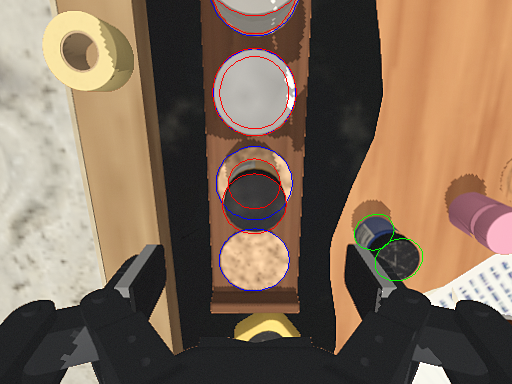

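Third jar is centred. Now the blue jar; the pink one stands clear to the right.

Emit:
move_arm:
  series:
    - {"hand": 1, "offset": [-0.015, 0.03, 0], "angular": [0, 0, 0]}
    - {"hand": 1, "offset": [-0.03, 0.065, 0], "angular": [0, 0, 0]}
    - {"hand": 1, "offset": [-0.045, 0.1, 0], "angular": [0, 0, 0]}
    - {"hand": 1, "offset": [-0.0555, 0.119, 0], "angular": [0, 0, 0]}
    - {"hand": 1, "offset": [-0.0555, 0.119, 0.01], "angular": [0, 0, 0]}
    - {"hand": 1, "offset": [-0.0555, 0.119, 0.04], "angular": [0, 0, 0]}
    - {"hand": 1, "offset": [-0.0555, 0.119, 0.07], "angular": [0, 0, 0]}
    - {"hand": 1, "offset": [-0.0555, 0.119, 0.1], "angular": [0, 0, 0]}
    - {"hand": 1, "offset": [-0.0555, 0.119, 0.12], "angular": [0, 0, 0]}
    - {"hand": 1, "offset": [-0.0555, 0.119, 0.12], "angular": [0, 0, 0]}

```text
clock: 16.65
position: [0.6546, -0.1204, 0.0201]
orientation: [[-0.696, 0.718, -0.014], [0.718, 0.696, 0.005], [0.014, -0.007, -1.0]]
ft_force: [-0.1, -0.6, -0.7]
finger_gap: 0.0853
```

Emit:
move_arm:
  series:
    - {"hand": 0.1, "offset": [0, 0, 0], "angular": [0, 0, 0]}
    - {"hand": 0.1, "offset": [0, 0, 0], "angular": [0, 0, 0]}
    - {"hand": 0.1, "offset": [0, 0, 0], "angular": [0, 0, 0]}
    - {"hand": 0.1, "offset": [0, 0, 0], "angular": [0, 0, 0]}
    - {"hand": 0.1, "offset": [0, 0, 0], "angular": [0, 0, 0]}
    - {"hand": 0.1, "offset": [0, 0, 0], "angular": [0, 0, 0]}

```text
clock: 17.15
position: [0.6623, -0.1229, 0.0309]
orientation: [[-0.696, 0.718, 0.003], [0.718, 0.696, -0.001], [-0.003, 0.001, -1.0]]
ft_force: [-0.9, -0.4, 6.8]
finger_gap: 0.0369
```

```bash
python3 -c "
from rel import *
rel()
w=camera('wrist');cv2.imwrite('pics/w11.png',w['color'][:,:,::-1])"
```

```text
pos [ 0.6623 -0.1229  0.0309] yaw err deg 0.041695737370772236 tilt [ 0.0028 -0.0015] gap 0.03685242632055702 F [-0.9246 -0.3547  6.7635] t 17.15
widest offset x,y [ 0.0892 -0.004 ] rowframe 0.08915246328902685 -0.00406406650998927
wide offset x,y [0.1704 0.015 ] rowframe 0.17029008618139777 0.014930041823265197
narrow offset x,y [0.2585 0.0016] rowframe 0.25840227064137966 0.0014225272595072935
narrowest offset x,y [0.0008 0.    ] rowframe 0.0006772264457344982 4.354417303814963e-05
Q1 offset x,y [ 0.2061 -0.1188] rowframe 0.20596148419886007 -0.11891145367573466
Q2 offset x,y [ 0.1311 -0.1188] rowframe 0.13096148419886014 -0.11891145367573469
Q3 offset x,y [ 0.0561 -0.1189] rowframe 0.055961484198860136 -0.11891145367573466
Q4 offset x,y [-0.0189 -0.119 ] rowframe -0.019038515801139785 -0.1189114536757347
```

View pics/w11.png

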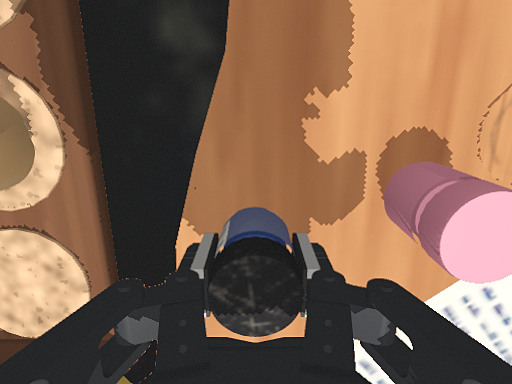

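Blue jar is held at a 37 mm gap. Lift and carry to pad 4: offset from the jar (-0.0195, -0.119).

Emit:
move_arm:
  series:
    - {"hand": 0.1, "offset": [0, 0, -0.02], "angular": [0, 0, 0]}
    - {"hand": 0.1, "offset": [0, 0, -0.05], "angular": [0, 0, 0]}
    - {"hand": 0.1, "offset": [0, 0, -0.085], "angular": [0, 0, 0]}
    - {"hand": 0.1, "offset": [-0.005, -0.03, -0.085], "angular": [0, 0, 0]}
    - {"hand": 0.1, "offset": [-0.01, -0.06, -0.085], "angular": [0, 0, 0]}
    - {"hand": 0.1, "offset": [-0.015, -0.09, -0.085], "angular": [0, 0, 0]}
    - {"hand": 0.1, "offset": [-0.0195, -0.119, -0.085], "angular": [0, 0, 0]}
    - {"hand": 0.1, "offset": [-0.0195, -0.119, -0.085], "angular": [0, 0, 0]}
    - {"hand": 0.1, "offset": [-0.0195, -0.119, -0.075], "angular": [0, 0, 0]}
    - {"hand": 0.1, "offset": [-0.0195, -0.119, -0.06], "angular": [0, 0, 0]}

```text
clock: 18.03
position: [0.5909, -0.2195, 0.0901]
orientation: [[-0.696, 0.718, 0.004], [0.718, 0.696, -0.002], [-0.004, 0.002, -1.0]]
ft_force: [0.8, 0.2, -1.1]
finger_gap: 0.0369
```

Emit:
move_arm:
  series:
    - {"hand": 0.1, "offset": [0, 0, 0.015], "angular": [0, 0, 0]}
    - {"hand": 0.1, "offset": [0, 0, 0.027], "angular": [0, 0, 0]}
    - {"hand": 0.1, "offset": [0, 0, 0.032], "angular": [0, 0, 0]}
    - {"hand": 0.1, "offset": [0, 0, 0.032], "angular": [0, 0, 0]}
    - {"hand": 0.1, "offset": [0, 0, 0.032], "angular": [0, 0, 0]}

```text
clock: 18.45
position: [0.5896, -0.2186, 0.0567]
orientation: [[-0.697, 0.717, -0.0], [0.717, 0.697, 0.0], [0.0, 0.0, -1.0]]
ft_force: [0.2, 0.7, 0.1]
finger_gap: 0.0369
```

```bash
python3 -c "
from rel import *
rel()
w=camera('wrist');cv2.imwrite('pics/w12.png',w['color'][:,:,::-1])"
```

```text
pos [ 0.5896 -0.2186  0.0567] yaw err deg 0.07495071659112701 tilt [-0.0001  0.0002] gap 0.036928013797036016 F [0.1762 0.7206 0.1325] t 18.45
widest offset x,y [0.1072 0.1149] rowframe 0.10731946966044503 0.11476191620455312
wide offset x,y [0.1883 0.134 ] rowframe 0.18845709255281595 0.1337560245378076
narrow offset x,y [0.2764 0.1206] rowframe 0.2765692770127978 0.12024850997404965
narrowest offset x,y [0.0187 0.1189] rowframe 0.018844232817152685 0.11886952688758054
Q1 offset x,y [0.2241 0.0002] rowframe 0.22412849057027825 -8.547096119227288e-05
Q2 offset x,y [0.1491 0.0001] rowframe 0.1491284905702783 -8.547096119229376e-05
Q3 offset x,y [0.0741 0.    ] rowframe 0.07412849057027832 -8.547096119225913e-05
Q4 offset x,y [-0.0009 -0.0001] rowframe -0.000871509429721602 -8.54709611923099e-05
```

View pics/w12.png

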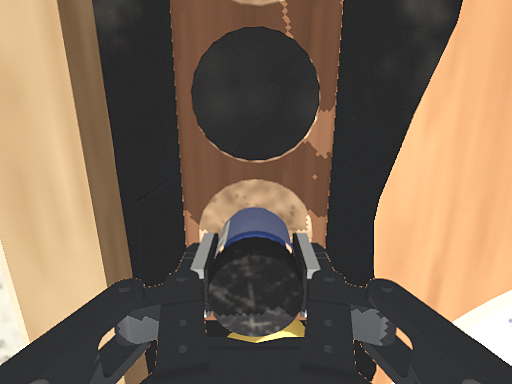

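Emit:
move_arm:
  series:
    - {"hand": 0.1, "offset": [0, 0, 0.003], "angular": [0, 0, 0]}
    - {"hand": 0.1, "offset": [0, 0, 0.006], "angular": [0, 0, 0]}
    - {"hand": 0.1, "offset": [0, 0, 0.0075], "angular": [0, 0, 0]}
    - {"hand": 0.1, "offset": [0, 0, 0.0075], "angular": [0, 0, 0]}
    - {"hand": 0.1, "offset": [0, 0, 0.0075], "angular": [0, 0, 0]}

```text
clock: 18.92
position: [0.5901, -0.2198, 0.0517]
orientation: [[-0.696, 0.718, 0.001], [0.718, 0.696, -0.002], [-0.002, -0.0, -1.0]]
ft_force: [-3.4, 1.5, 10.4]
finger_gap: 0.037
```

Emit:
move_arm:
  series:
    - {"hand": 1, "offset": [0, 0, 0], "angular": [0, 0, 0]}
    - {"hand": 1, "offset": [0, 0, 0], "angular": [0, 0, 0]}
    - {"hand": 1, "offset": [0, 0, 0], "angular": [0, 0, 0]}
    - {"hand": 1, "offset": [0, 0, 0], "angular": [0, 0, 0]}
    - {"hand": 1, "offset": [0, 0, -0.02], "angular": [0, 0, 0]}
    - {"hand": 1, "offset": [0, 0, -0.06], "angular": [0, 0, 0]}
    - {"hand": 1, "offset": [0, 0, -0.1], "angular": [0, 0, 0]}
    - {"hand": 1, "offset": [0, 0, -0.14], "angular": [0, 0, 0]}
    - {"hand": 1, "offset": [0, 0, -0.18], "angular": [0, 0, 0]}
    - {"hand": 1, "offset": [0, 0, -0.18], "angular": [0, 0, 0]}

```text
clock: 19.75
position: [0.5933, -0.2214, 0.24]
orientation: [[-0.696, 0.718, 0.014], [0.718, 0.696, -0.009], [-0.016, 0.004, -1.0]]
ft_force: [2.0, -0.5, 1.4]
finger_gap: 0.0853
```

Emit:
move_arm:
  series:
    - {"hand": 1, "offset": [0.04, 0.03, 0], "angular": [0, 0, 0]}
    - {"hand": 1, "offset": [0.08, 0.04, 0], "angular": [0, 0, 0]}
    - {"hand": 1, "offset": [0.12, 0.05, 0], "angular": [0, 0, 0]}
    - {"hand": 1, "offset": [0.16, 0.06, 0], "angular": [0, 0, 0]}
    - {"hand": 1, "offset": [0.2, 0.07, 0], "angular": [0, 0, 0]}
    - {"hand": 1, "offset": [0.24, 0.08, 0], "angular": [0, 0, 0]}
    - {"hand": 1, "offset": [0.28, 0.09, 0], "angular": [0, 0, 0]}
    - {"hand": 1, "offset": [0.32, 0.1, 0], "angular": [0, 0, 0]}
    - {"hand": 1, "offset": [0.36, 0.11, 0], "angular": [0, 0, 0]}
    - {"hand": 1, "offset": [0.4, 0.12, 0], "angular": [0, 0, 0]}

```text
clock: 20.58
position: [0.3975, 0.1496, 0.2291]
orientation: [[-0.696, 0.718, 0.0], [0.718, 0.696, 0.0], [-0.0, 0.0, -1.0]]
ft_force: [0.5, 0.9, -0.5]
finger_gap: 0.0858
```

Emit:
move_arm:
  series:
    - {"hand": 1, "offset": [0.04, 0, 0], "angular": [0, 0, 0]}
    - {"hand": 1, "offset": [0.08, 0, 0], "angular": [0, 0, 0]}
    - {"hand": 1, "offset": [0.12, 0, 0], "angular": [0, 0, 0]}
    - {"hand": 1, "offset": [0.16, 0, 0], "angular": [0, 0, 0]}
    - {"hand": 1, "offset": [0.2, 0, 0], "angular": [0, 0, 0]}
    - {"hand": 1, "offset": [0.24, 0, 0], "angular": [0, 0, 0]}
    - {"hand": 1, "offset": [0.24, 0, 0], "angular": [0, 0, 0]}

```text
clock: 21.17
position: [0.2267, 0.3243, 0.229]
orientation: [[-0.703, 0.712, -0.002], [0.712, 0.703, 0.002], [0.003, -0.0, -1.0]]
ft_force: [0.4, 0.4, 0.4]
finger_gap: 0.0856
```

```bash
python3 -c "
from ov import *
A=['widest','wide','narrow','narrowest']
t=camera('top');s=camera('side');print(get_state()['clock'],get_state()['position'])
ov(t,'pics/t9.png',A);ov(s,'pics/s9.png',A)
a=cv2.imread('pics/t9.png')[90:300,150:370];b=cv2.imread('pics/s9.png')[150:250,170:390]
r=t['color'][90:300,150:370,::-1]; q=s['color'][150:250,170:390,::-1]
f=lambda i:cv2.resize(i,None,fx=1.8,fy=1.8,interpolation=cv2.INTER_CUBIC)
cv2.imwrite('pics/f.png',np.vstack([np.hstack([f(a),f(r)]),np.hstack([f(b),f(q)])]))
D=[(.0315,.054),(.0275,.044),(.0225,.052),(.0195,.054)]
for i,(n,(R,h)) in enumerate(zip(A,D)):
    Q=np.array(T['Q%d'%(i+1)]);obs=[]
    for c in(t,s):
        e=proj(c,[[*Q,.021+h/2]])[0]; L=[x for x in trace(c,'jar_'+n) if np.hypot(*(np.array(x['pixel'])-e))<12]
        if L: obs.append((c,mb(L[0]['mask'])))
    if obs:
        v,_=fit(obs,R,Q,zbase=.021,h=.021+h); print(n,len(obs),'off pad mm',(v-Q)*1000)
    else: print(n,'not found')
for nm,z,p in (('climate_meter',.031,(.3654,.0059)),('tape_rule',.02,(.6664,-.2818))):
    for x in trace(t,nm)[:1]:
        m=x['mask']; print(nm,x['p'],x['pixel'],mb(m))
"
```

```text
21.2667 [0.2307 0.3212 0.229 ]
widest 2 off pad mm [0.202  1.5035]
wide 2 off pad mm [-0.8465  0.4101]
narrow 2 off pad mm [0.423  0.9561]
narrowest 2 off pad mm [1.795  0.2695]
climate_meter 0.78 [205.8, 274.8] [198.5 256.5 217.5 291.5]
tape_rule 0.68 [343.7, 126.0] [327.5 110.5 358.5 142.5]
```

View pics/f.png

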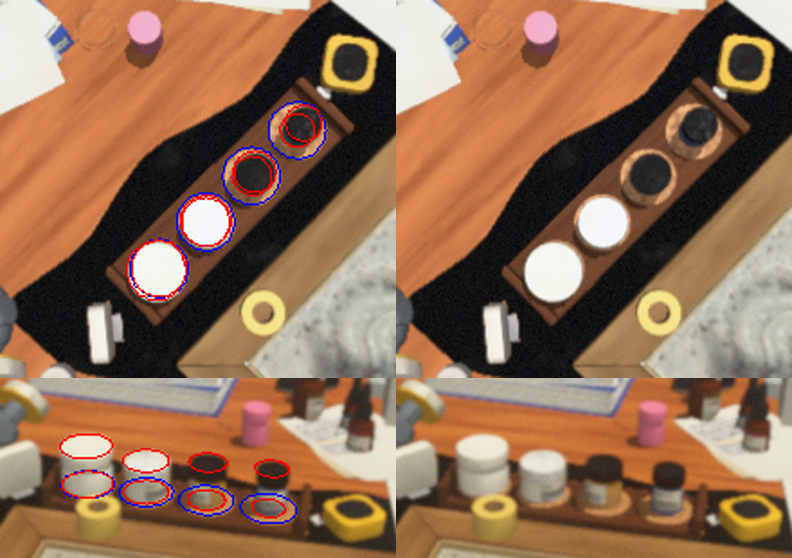

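All four jars stand upright on their pads, with centres within 2 mm in the two-view fit. The hygrometer and tape measure are where they started.

```bash
python3 -c "
from cell import *
s=get_state();print(s['clock'],abs(s['joint_vel']).max());print(sign_off())"
```

```text
21.7667 0.009561445434346314
the job is handed in; nothing more can be done
None
```

I put the four jars on the cork pads in order from the hygrometer: widest white, second white, ochre, then blue at the far end. The job is handed in at about 22 s of the 83 s allowed, with the arm well clear of everything.

**Placing:** in the last top and side views all four jars stand upright, each within about 2 mm of its pad's centre.

**Hygrometer and tape measure:** their outlines in the top view match the start to within 1–2 px, about 4 mm at most. The pink look-alike was not touched.

**Forces:** the highest wrist force reported at the end of a move was about 17 N, when the first jar was set down.

**Disagreements along the way:**
- One network pass missed a pad, so I fitted the row from the other three.
- My colour-based pad check was off by up to 12 mm where a finger hid the pads and by up to 7 mm in the side view. I did not use it; close-up wrist views then confirmed the fitted pad positions to about 1 mm.

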